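Put the spice shakers away in their hasped box

TASK

Put the spice shakers away in their box: the oil bottle is in the way of the hasp, so first stand it upright on the steel tray, then swing the hasp right off the lid and set the lid aside flat on the rubber mat. Drop every shaker that is out on the worktop foot-down into a cell of its own, put the lid back fully down and swing the hasp back over its catch. Do not tip the bottle over, and leave the tin, the jar and the cup where they stand.

Things in the scene. Friction and masses are not known exactly. Their poses are not given: they have to be found in the camera images.
- caddy: white shaker box, fixed. Origin: centre of its underside; the hasp post is at its -x side. Base 150 x 150 mm up to a shoulder at height 75 mm, where the lid's skirt rests; from it a 134 x 134 mm part rises to the rim at 105 mm. Four open 46 x 46 mm cells at x, y = +-38 mm, parted by a 30 mm wide solid cross as high as the rim; cell floor at 6 mm; a shaker in a cell stands 26 mm above the rim
- cell0 (a point): centre of the mouth of one 46 mm cell, at rim height 105 mm (-x, +y of the box)
- cell1 (a point): centre of the mouth of one 46 mm cell, at rim height 105 mm (-x, -y)
- cell2 (a point): centre of the mouth of one 46 mm cell, at rim height 105 mm (+x, +y)
- cell3 (a point): centre of the mouth of one 46 mm cell, at rim height 105 mm (+x, -y)
- lid: loose white lid, about 0.3 kg: upside-down tray 150 x 150 x 65 mm, open below, skirt 4 mm thick (4 mm play all round on the box); black upright grip bar on its top centre, 14 mm along lid x, 60 mm along y, 35 mm high (its top 100 mm over the skirt's lower edge). Origin: centre of the skirt's lower edge, 75 mm above the worktop when on; axes then as the box's. Stands flat on its skirt
- lid_catch (a point): the catch: small steel plate on the lid's top, 37 mm from the lid's centre on its -x side, at height 65 mm over the skirt's lower edge
- hasp (a joint): swing hasp: flat steel arm, 78 x 18 mm, turning level about an upright post at the box's -x side, stiffly (stays where left, about 1 N at the knob). 0: points to the box's +x, over the lid's catch, 4 mm above the lid's top (end stop); grows as it swings off the lid towards the box's +y (counter-clockwise from above); clear of the lid from 1.5 rad; end stop 2.1 rad
- hasp_knob (a point): on the hasp's upright round finger knob, 16 mm in diameter, on the arm 58 mm from the pivot; the point lies 164 mm above the worktop, the knob's top at 181 mm, the arm's top at 149 mm
- hasp_pivot (a point): hinge axis (vertical) of the hasp, 95 mm from the box's centre on its -x side, at height 144 mm
- bottle: green oil bottle, body 60 mm in diameter and about 130 mm high, then a neck and cap 28 mm in diameter, 200 mm high in all, about 0.4 kg; at the start it stands right beside the box's hasp side, where it blocks the swing of the hasp. Origin: centre of its underside, z up
- tray: low square steel tray, 140 x 140 mm, walls 4 mm thick and 18 mm high, floor 4 mm thick, fixed on the worktop. Origin: centre of its underside
- mat: black rubber mat 190 x 190 mm, 3 mm thick, fixed flat on the worktop, empty at the start. Origin: centre of its underside
- shaker0: steel spice shaker: plain tube 38 mm in diameter and 100 mm high with a slightly narrower grey plastic cap, 34 mm in diameter and 25 mm high, on top (125 mm in all); about 0.25 kg, nearly all in its weighted foot; standing on the worktop at the start. Origin: centre of its underside, z up along the tube. Absent (None) in some starts
- shaker1: steel spice shaker: plain tube 38 mm in diameter and 100 mm high with a slightly narrower grey plastic cap, 34 mm in diameter and 25 mm high, on top (125 mm in all); about 0.25 kg, nearly all in its weighted foot; standing on the worktop at the start. Origin: centre of its underside, z up along the tube. Absent (None) in some starts
- shaker2: steel spice shaker: plain tube 38 mm in diameter and 100 mm high with a slightly narrower grey plastic cap, 34 mm in diameter and 25 mm high, on top (125 mm in all); about 0.25 kg, nearly all in its weighted foot; standing on the worktop at the start. Origin: centre of its underside, z up along the tube. Absent (None) in some starts
- shaker3: steel spice shaker: plain tube 38 mm in diameter and 100 mm high with a slightly narrower grey plastic cap, 34 mm in diameter and 25 mm high, on top (125 mm in all); about 0.25 kg, nearly all in its weighted foot; standing on the worktop at the start. Origin: centre of its underside, z up along the tube. Absent (None) in some starts
- tin: steel food tin 56 mm in diameter, 85 mm high that stands among the shakers; not part of the job. Origin: centre of its underside
- jar: jar 60 mm in diameter, 75 mm high that stands among the shakers; not part of the job. Origin: centre of its underside
- beaker: white cup 64 mm in diameter, 70 mm high that stands among the shakers; not part of the job. Origin: centre of its underside
Mind the look-alikes: they are no part of the job. What is shaped like the shaker2 but orange or red is not meant. What is shaped like the lid but turquoise is not meant.

How it is judged:
On the way, in this order (a step that is already met when the one before it is completed fails the run):
1. the bottle stands upright on the tray, let go (horizontal distance between bottle and tray below 0.055 m and height (world z) of bottle below 0.015 m and angle between bottle's own z axis and vertical below 0.1 rad and linear speed of bottle below 0.05 m/s and contact force between bottle and the fingers below 0.1 N), for 0.2 s.
2. the hasp is swung right off the lid (value of joint hasp above 1.5 rad), for 0.2 s.
3. the lid lies flat on the mat (horizontal distance between lid and mat below 0.06 m and height (world z) of lid below 0.012 m and angle between lid's own z axis and vertical below 0.1 rad), for 0.2 s.
4. every shaker stands in a cell of the box (horizontal distance between each of shaker0, shaker1, shaker2, shaker3 and caddy below 0.068 m and height (world z) of each of shaker0, shaker1, shaker2, shaker3 below 0.016 m and angle between each of shaker0, shaker1, shaker2, shaker3's own z axis and vertical below 0.2 rad and linear speed of each of shaker0, shaker1, shaker2, shaker3 below 0.05 m/s), for 0.2 s.
5. the lid is back on the box, fully down (horizontal distance between lid and caddy below 0.01 m and height (world z) of lid between 0.07 and 0.08 m and angle between lid's own z axis and vertical below 0.05 rad), for 0.2 s.
At the end, for the whole second after the job is handed in: hasp below 0.12 rad, its knob within 18 mm of the lid's catch; lid fully down (centre within 10 mm, height 5 mm, tilt 0.05 rad); every shaker present in a cell (foot within 10 mm of its floor, tilt under 0.2 rad); bottle upright on the tray within 55 mm of its centre; all at rest (all of step 1 and all of step 4 and all of step 5 and value of joint hasp below 0.12 rad and horizontal distance between lid_catch and hasp_knob below 0.018 m); the robot touches nothing.
It fails at once if the bottle is tipped over (angle between bottle's own z axis and vertical above 0.7 rad).
It fails at once if the tin is pushed more than 60 mm away or tipped over (distance of tin from where it was at the start of the episode above 0.06 m or angle between tin's own z axis and vertical above 0.7 rad).
It fails at once if the jar is pushed more than 60 mm away or tipped over (distance of jar from where it was at the start of the episode above 0.06 m or angle between jar's own z axis and vertical above 0.7 rad).
It fails at once if the cup is pushed more than 60 mm away or tipped over (distance of beaker from where it was at the start of the episode above 0.06 m or angle between beaker's own z axis and vertical above 0.7 rad).
Of shaker0, shaker1, shaker2, shaker3 only 2 to 4 are there at a start; the rules pass over those that are not, and their reading is None.
At some moment in a run one of shaker0, shaker1, shaker2, shaker3, lid may be knocked a few centimetres aside while the robot is not near it.
It also fails if it takes over 210 s, if anything falls off the work surface, if the arm or the gripper's body presses on something with over 40 N, if the wrist force passes 120 N, or if a joint passes its speed limit or range.

ROBOT

A 6-joint arm with a two-finger parallel gripper is mounted at the origin on the work surface. World frame = base frame: x ahead of the robot, y to its left, z up, the work surface at z = 0. Lengths are in m, angles in rad, forces in N, time in s.
With the tool pointing down it reaches from about 0.375 to 0.75 m from the base axis. Payload 9 kg.
Tool frame: the origin (TCP) lies midway between the tips of the shut fingers; the grasp point (between the pads) lies 19 mm behind it (r.grip_point_offset is the z of the grasp point in the tool frame, in m); z points along the fingers, y is the direction in which the jaws open and shut (so a half turn about z gives the same grasp; the last joint's range is limited). The gripper opens to 85 mm and grips with 20 to 120 N. Pads are 22 mm wide; open, the fingers measure 114 mm over their backs; the gripper's body (76 mm by 85 mm) begins 54 mm behind the grasp point. The pads swing forward as they close: fully open they stand 13 mm farther back than shut.
Start: joints at [-1.478, 0.104, 0.097, 1.564, 0, 1.353], TCP at [0.184, -0.571, 0.231] pointing down, gripper open.
Joint ranges: [-2.99, 2.99], [-0.84, 1.86], [-1.1, 1.16], [-1.84, 2.11], [-1.51, 1.56], [-3.14, 3.14]. Speed limits (rad/s): [2.22, 2.22, 2.57, 3.14, 3.14, 3.14].

INTERFACE

Orientations are given as a 3x3 rotation matrix whose columns are the frame's x, y, z axes.
In Python, from plant import status, imaging, r gives the robot as it stands.
- The arm moves only by the tool jog_arm, never from a script. Its argument "motion" is text: rows parted by semicolons, each of 7 numbers parted by spaces: the turn, a rotation vector about the tool's x, y, z each as a share of 45 degrees, from -1 to 1, then the shift along the tool's x, y, z each as a share of 50 mm, from -1 to 1, then the gripper's target within -1 to 1 (fully open at 1, half-way at 0, shut at -1). In form: ax ay az tx ty tz gripper; .... A call has 1 to 8 rows; each row shifts and turns the commanded pose from where the row before left it, along the tool's axes as they then stand; what a row does not reach is not made up. A row lasts 1/8 s, in which the tool goes at most 62.5 mm and 10.7 degrees, less where a joint would pass 70% of its speed; a pose out of reach is approached as far as the arm can. A call with a number of a shift or a turn outside -1 to 1 is refused whole. A call with a gripper value outside its range is refused whole. The fingers move at their own pace and stop on an object; "grip_force" is the grip in N (left out, the last holds). Time passes only in rows, so rows that do not move let the fingers close. It gives the time, the measured TCP pose, the force and the opening at its end, in the units of the state.
- status.observe(): the state, without advancing time (a new reading comes with each control period).
- imaging.capture(name): name is "scene" or "top"; returns a dict with "image" (400x640x3 uint8, red, green, blue), "fx", "fy", "cx", "cy" (pixels), "eye" and "rotation" of the camera in the world. Camera axes: x right, y down, z forward; pixel columns grow to the right and rows downward; lengths in m; the calibration is good to about 2 mm. A picture is of the moment at which its call begins. There is no depth.
- r.finish_job(): hands the job in, once; it reports no verdict.
The state is a dict: "t": time; "joints": joint angles; "qd": joint speeds; "joint_efforts": joint torques, N m; "tool_pos": TCP position; "tcp_rot": TCP orientation; "ft_force": force on the tool from outside, world axes, zero at the start; "wrist_torque": the same for the moment, N m; "finger_gap": finger opening in m.
Only numpy, scipy, OpenCV 4.12 (cv2) and the standard library are available. Lean on these libraries where they do the work, as an engineer would, in place of code of your own. Each camera call takes 0.05 s, during which the arm holds its last target. There are 200 camera calls.

## Working session

There is one attempt and no reset: what is moved stays moved. The work goes in short steps, Python scripts to look and compute and a tool call to move; the robot and the scene stay as the last step left them, time stands still between calls to the robot, and variables do not carry over. Pictures are saved under pics/ and viewed, about 12 in all and at most 16, crops included, and the job is handed in when it is done.

Besides the shell and the picture viewer there is one more tool, called after "Call:" by a JSON object that holds its "op" and its "data". jog_arm: Moves the arm, as the interface text tells. Shift numbers are shares of 50 mm and turn numbers shares of 45 degrees, none past 1 either way. Its arguments: {"type":"object","properties":{"motion":{"type":"string"},"grip_force":{"type":"number"}},"required":["motion"]}

```bash
mkdir -p pics; ls
cat > h.py <<'E'
import numpy as np, cv2
from plant import status, imaging, r
def cap(name,out=None):
    c=imaging.capture(name)
    if out: cv2.imwrite('pics/'+out,cv2.cvtColor(np.asarray(c['image']),cv2.COLOR_RGB2BGR))
    return c
def px2w(c,u,v,z):
    R=np.array(c['rotation']);e=np.array(c['eye'])
    d=R@np.array([(u-c['cx'])/c['fx'],(v-c['cy'])/c['fy'],1]); return e+d*(z-e[2])/d[2]
def w2px(c,p):
    q=np.array(c['rotation']).T@(np.array(p)-np.array(c['eye'])); return c['fx']*q[0]/q[2]+c['cx'],c['fy']*q[1]/q[2]+c['cy']
E
python3 - <<'E'
from h import *
for n in('scene','top'):
    c=cap(n,n+'0.png'); print(n,c['fx'],c['fy'],c['cx'],c['cy'],np.round(c['eye'],3),np.round(c['rotation'],3).tolist())
s=status.observe(); print(s)
E
```

```text
pics
scene 456.0864933737503 456.0864933737503 316.412676143661 202.40687581950775 [ 0.837 -0.557  1.158] [[0.883, 0.381, -0.274], [0.469, -0.729, 0.499], [-0.009, -0.569, -0.822]]
top 388.6332177393264 388.6332177393264 324.08995635880746 204.35771030013993 [0.432 0.053 1.101] [[-0.026, -0.997, 0.078], [-1.0, 0.027, 0.013], [-0.015, -0.078, -0.997]]
{'t': 0.1, 'joints': array([-1.47771929e+00,  1.04634140e-01,  9.65632073e-02,  1.56388865e+00,
       -4.15524638e-05,  1.35310770e+00]), 'qd': array([ 0.00132166, -0.00097661,  0.00154928, -0.00036548, -0.00044886,
        0.00117224]), 'joint_efforts': array([ 7.92541861e-03, -5.58209431e+01,  5.04719424e+01,  1.30653082e-02,
       -2.00817467e-04, -1.80701687e-05]), 'tool_pos': array([ 0.18344836, -0.57096354,  0.23061217]), 'tcp_rot': array([[ 9.52099725e-01,  3.05787656e-01, -1.49488610e-04],
       [ 3.05787620e-01, -9.52099049e-01,  1.15435722e-03],
       [ 2.10660223e-04, -1.14477495e-03, -9.99999323e-01]]), 'ft_force': array([0.05925194, 0.43368022, 0.01794606]), 'wrist_torque': array([-0.07086246,  0.03382576,  0.01538279]), 'finger_gap': 0.08524810646748428}
```

View pics/top0.png

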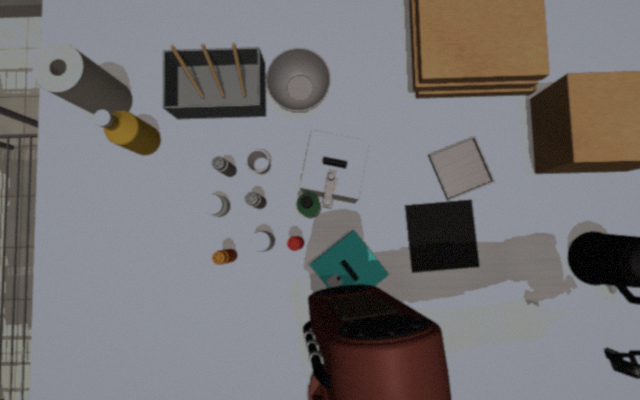

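View pics/scene0.png

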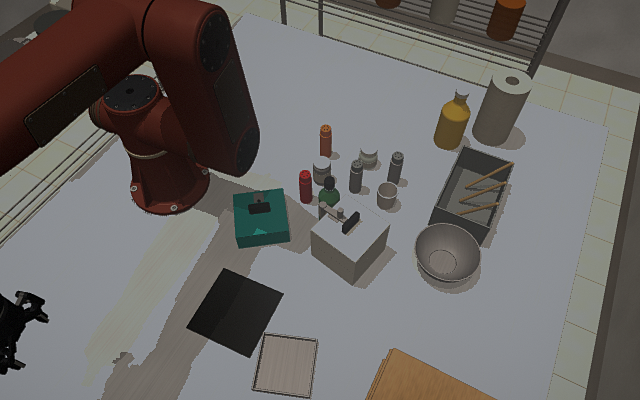

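The top view shows the white box with black grip bar at (335,162), the hasp at (329,188) and the bottle at (307,205). The tray is at (461,167) and the mat at (442,236). Grey shakers are at about (222,165) and (255,200).

What could be mistaken for them:
- The orange tube (224,257) and red tube (295,243) are decoys for the shakers.
- The turquoise lid (349,260) is a decoy for the lid.
- The cup (260,160), jar/tin (217,205) and tin (263,240) have to stay where they are.

Next is one close crop to check the choice.

Run:
```python
import cv2,numpy as np
a=cv2.imread('pics/top0.png')[125:275,195:395]; b=cv2.imread('pics/scene0.png')[110:290,225:425]
a=cv2.resize(a,None,fx=4,fy=4,interpolation=cv2.INTER_CUBIC); a=cv2.convertScaleAbs(a,alpha=1.5)
b=cv2.resize(b,None,fx=3.3,fy=3.3,interpolation=cv2.INTER_CUBIC);b=cv2.convertScaleAbs(b,alpha=1.5)
cv2.imwrite('pics/c1.png',a);cv2.imwrite('pics/c2.png',b)
```

```text
(no output)
```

View pics/c1.png

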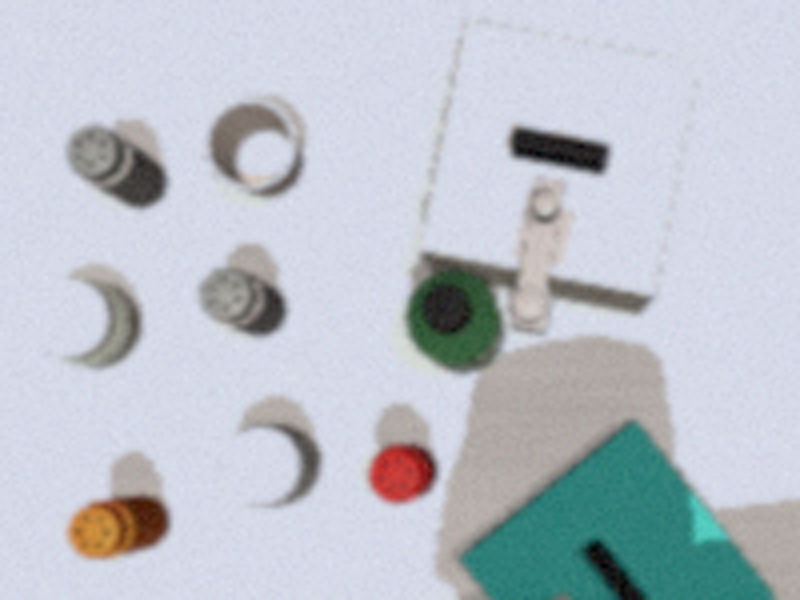

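View pics/c2.png

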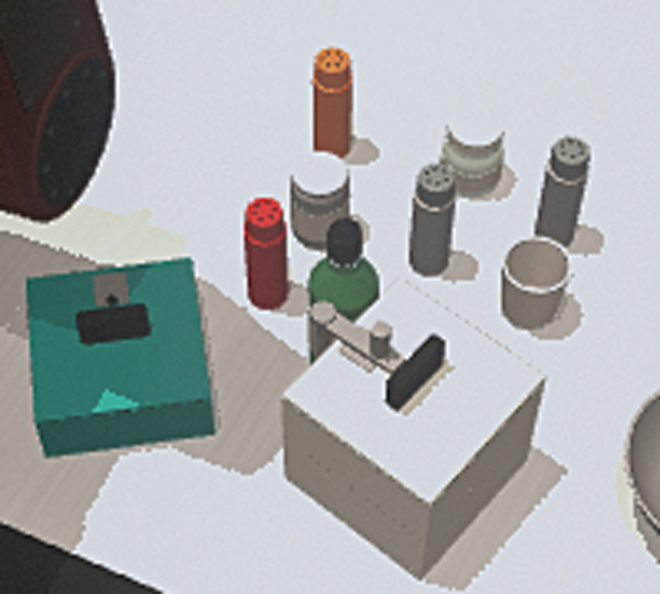

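Run:
```python
from h import *
import pickle
c=cap('top');c2=cap('scene');pickle.dump((c,c2),open('cams.pkl','wb'))
T=lambda x,y,z:px2w(c,195+x/4,125+y/4,z)[:2].round(4)
S=lambda x,y,z:px2w(c2,225+x/3.3,110+y/3.3,z)[:2].round(4)
print('shA',T(93,146,.125),S(571,150,.125));print('shB',T(228,297,.125),S(437,178,.125))
print('bot',T(447,305,.2),S(346,228,.2))
k=T(545,203,.181);p=T(532,305,.152)
print('knob',k,S(381,326,.181),'piv',p,S(321,310,.15))
L=[T(*q,.14) for q in((478,18),(697,72),(655,293),(425,253))];print('lid',L,np.mean(L,0))
L=[S(*q,.14) for q in((400,280),(545,376),(430,500),(283,400))];print('lidS',L,np.mean(L,0))
B=[T(*q,.175) for q in((513,124),(609,144),(606,160),(511,142))];print('bar',np.mean(B,0))
t=[px2w(c,*q,.018)[:2] for q in((428,155),(474,137),(494,181),(449,199))];print('tray',np.mean(t,0),np.round(t,3).tolist())
m=[px2w(c,*q,.003)[:2] for q in((405,205),(472,200),(479,267),(412,272))];print('mat',np.mean(m,0),np.round(m,3).tolist())
m=[px2w(c2,*q,.003)[:2] for q in((225,268),(284,294),(249,357),(187,327))];print('matS',np.mean(m,0))
t=[px2w(c2,*q,.018)[:2] for q in((265,333),(318,341),(315,397),(252,391))];print('trayS',np.mean(t,0))
print('cup',T(254,144,.07),S(536,263,.07),'jar?',S(475,150,.07),T(95,317,.07),'tin',S(321,178,.085),T(270,460,.085))
print('red',T(400,472,.125),'teal',T(628,422,.065))
```

```text
shA [0.6252 0.3322] [0.6272 0.3314]
shB [0.5261 0.247 ] [0.5345 0.2464]
bot [0.5108 0.1043] [0.5137 0.1074]
knob [0.572  0.0456] [0.5754 0.0472] piv [0.5136 0.055 ] [0.517  0.0578]
lid [array([0.6968, 0.0842]), array([ 0.6583, -0.0522]), array([ 0.52  , -0.0214]), array([0.5489, 0.1208])] [0.606   0.03285]
lidS [array([0.5581, 0.1212]), array([0.7012, 0.09  ]), array([ 0.6672, -0.0521]), array([ 0.5272, -0.0263])] [0.613425 0.0332  ]
bar [0.609375 0.03565 ]
tray [ 0.60882809 -0.32012527] [[0.648, -0.229], [0.696, -0.361], [0.569, -0.409], [0.522, -0.282]]
mat [ 0.42069655 -0.26139675] [[0.51, -0.162], [0.519, -0.351], [0.332, -0.36], [0.322, -0.173]]
matS [ 0.42664382 -0.26086967]
trayS [ 0.62011741 -0.32274291]
cup [0.6343 0.2393] [0.6386 0.241 ] jar? [0.5357 0.3368] [0.5204 0.3472] tin [0.4282 0.2282] [0.4225 0.2287]
red [0.4133 0.1404] teal [ 0.4414 -0.0065]
```

Both cameras agree to within a few mm. The box is at about (0.610, 0.034), yaw about -12.5°, and there are two shakers. Next is a small planner to turn targets into move rows.

```bash
cat >> h.py <<'E'
def plan(steps,g,p0=None,yaw0=None,step=.045):
    """steps: list of (x,y,z,yaw_deg,[g,[step]]) with None = keep; prints rows (turn first, then shift)"""
    s=status.observe(); R=np.array(s['tcp_rot']); p=np.array(s['tool_pos']) if p0 is None else np.array(p0,float)
    yaw=np.degrees(np.arctan2(R[1,0],R[0,0])) if yaw0 is None else yaw0
    print('at',p.round(4),round(yaw,2),'q6',round(s['joints'][5],3),'axis z',R[:,2].round(3)); rows=[]
    for st in steps:
        if isinstance(st,str): n,g=int(st.split()[0]),float(st.split()[1]); rows+=[f'0 0 0 0 0 0 {g:g}']*n; continue
        stp=st[4] if len(st)>4 else step
        if st[3] is not None:
            d=st[3]-yaw; n=int(np.ceil(abs(d)/10)); yaw=st[3]
            if n: rows+=[f'0 0 {-d/45/n:.3f} 0 0 0 {g:g}']*n
        t=np.array([a if b is None else b for a,b in zip(p,st[:3])]); d=t-p; n=max(1,int(np.ceil(np.linalg.norm(d)/stp)))
        c,sn=np.cos(np.radians(yaw)),np.sin(np.radians(yaw))
        tl=np.array([c*d[0]+sn*d[1],sn*d[0]-c*d[1],-d[2]])/n/.05   # tool y = z x x, z down
        q=np.round(tl,3); rows+=[f'0 0 0 {q[0]:g} {q[1]:g} {q[2]:g} {g:g}']*n; p=t
    for i in range(0,len(rows),8): print('; '.join(rows[i:i+8]))
E
python3 - <<'E'
from h import *
print(r.grip_point_offset)
plan([(None,None,.3,167.5),(.512,.106,.3,None)],.2)
E
```

```text
-0.0187
at [ 0.1835 -0.5711  0.2308] 17.81 q6 1.353 axis z [-0.     0.001 -1.   ]
0 0 -0.222 0 0 0 0.2; 0 0 -0.222 0 0 0 0.2; 0 0 -0.222 0 0 0 0.2; 0 0 -0.222 0 0 0 0.2; 0 0 -0.222 0 0 0 0.2; 0 0 -0.222 0 0 0 0.2; 0 0 -0.222 0 0 0 0.2; 0 0 -0.222 0 0 0 0.2
0 0 -0.222 0 0 0 0.2; 0 0 -0.222 0 0 0 0.2; 0 0 -0.222 0 0 0 0.2; 0 0 -0.222 0 0 0 0.2; 0 0 -0.222 0 0 0 0.2; 0 0 -0.222 0 0 0 0.2; 0 0 -0.222 0 0 0 0.2; 0 0 0 0 0 -0.692 0.2
0 0 0 0 0 -0.692 0.2; 0 0 0 -0.205 0.861 -0 0.2; 0 0 0 -0.205 0.861 -0 0.2; 0 0 0 -0.205 0.861 -0 0.2; 0 0 0 -0.205 0.861 -0 0.2; 0 0 0 -0.205 0.861 -0 0.2; 0 0 0 -0.205 0.861 -0 0.2; 0 0 0 -0.205 0.861 -0 0.2
0 0 0 -0.205 0.861 -0 0.2; 0 0 0 -0.205 0.861 -0 0.2; 0 0 0 -0.205 0.861 -0 0.2; 0 0 0 -0.205 0.861 -0 0.2; 0 0 0 -0.205 0.861 -0 0.2; 0 0 0 -0.205 0.861 -0 0.2; 0 0 0 -0.205 0.861 -0 0.2; 0 0 0 -0.205 0.861 -0 0.2
0 0 0 -0.205 0.861 -0 0.2; 0 0 0 -0.205 0.861 -0 0.2
```

Call:
{"op": "jog_arm", "data": {"motion": "0 0 -0.222 0 0 0 0.2; 0 0 -0.222 0 0 0 0.2; 0 0 -0.222 0 0 0 0.2; 0 0 -0.222 0 0 0 0.2; 0 0 -0.222 0 0 0 0.2; 0 0 -0.222 0 0 0 0.2; 0 0 -0.222 0 0 0 0.2; 0 0 -0.222 0 0 0 0.2", "grip_force": 40}}

```text
t: 1.2
tool_pos: [0.1835, -0.5712, 0.2311]
tcp_rot: [[-0.14, 0.99, -0.0], [0.99, 0.14, 0.0], [0.0, -0.0, -1.0]]
ft_force: [-0.4, 0.2, 0.6]
finger_gap: 0.0511
```

Call:
{"op": "jog_arm", "data": {"motion": "0 0 -0.222 0 0 0 0.2; 0 0 -0.222 0 0 0 0.2; 0 0 -0.222 0 0 0 0.2; 0 0 -0.222 0 0 0 0.2; 0 0 -0.222 0 0 0 0.2; 0 0 -0.222 0 0 0 0.2; 0 0 -0.222 0 0 0 0.2; 0 0 0 0 0 -0.7 0.2"}}

```text
t: 2.2
tool_pos: [0.1833, -0.5698, 0.2636]
tcp_rot: [[-0.977, 0.211, -0.001], [0.211, 0.977, 0.005], [0.002, 0.005, -1.0]]
ft_force: [-0.3, 0.8, 0.6]
finger_gap: 0.0513
```

Call:
{"op": "jog_arm", "data": {"motion": "0 0 0 0 0 -0.7 0.2; 0 0 0 -0.205 0.86 0 0.2; 0 0 0 -0.205 0.86 0 0.2; 0 0 0 -0.205 0.86 0 0.2; 0 0 0 -0.205 0.86 0 0.2; 0 0 0 -0.205 0.86 0 0.2; 0 0 0 -0.205 0.86 0 0.2; 0 0 0 -0.205 0.86 0 0.2"}}

```text
t: 3.2
tool_pos: [0.3183, -0.2912, 0.3013]
tcp_rot: [[-0.977, 0.214, 0.0], [0.214, 0.977, -0.0], [-0.0, -0.0, -1.0]]
ft_force: [0.3, 0.8, 0.1]
finger_gap: 0.0513
```

Call:
{"op": "jog_arm", "data": {"motion": "0 0 0 -0.205 0.86 0 0.2; 0 0 0 -0.205 0.86 0 0.2; 0 0 0 -0.205 0.86 0 0.2; 0 0 0 -0.205 0.86 0 0.2; 0 0 0 -0.205 0.86 0 0.2; 0 0 0 -0.205 0.86 0 0.2; 0 0 0 -0.205 0.86 0 0.2; 0 0 0 -0.205 0.86 0 0.2"}}

```text
t: 4.2
tool_pos: [0.472, 0.0275, 0.3013]
tcp_rot: [[-0.977, 0.214, 0.0], [0.214, 0.977, -0.0], [-0.0, -0.0, -1.0]]
ft_force: [-0.0, -0.7, 0.2]
finger_gap: 0.0514
```

Run:
```python
from h import *
plan([(.5125,.1055,.3,167.5),(.5125,.1055,.159,None),'5 -1'],.2)
```

```text
at [0.472  0.0275 0.3013] 167.67 q6 -0.004 axis z [ 0. -0. -1.]
0 0 0.004 0 0 0 0.2; 0 0 0 -0.226 0.85 0.013 0.2; 0 0 0 -0.226 0.85 0.013 0.2; 0 0 0 0 0 0.705 0.2; 0 0 0 0 0 0.705 0.2; 0 0 0 0 0 0.705 0.2; 0 0 0 0 0 0.705 0.2; 0 0 0 0 0 0 -1
0 0 0 0 0 0 -1; 0 0 0 0 0 0 -1; 0 0 0 0 0 0 -1; 0 0 0 0 0 0 -1
```

Call:
{"op": "jog_arm", "data": {"motion": "0 0 0 -0.226 0.85 0 0.2; 0 0 0 -0.226 0.85 0 0.2; 0 0 0 0 0 0.7 0.2; 0 0 0 0 0 0.7 0.2; 0 0 0 0 0 0.7 0.2; 0 0 0 0 0 0.7 0.2; 0 0 0 0 0 0 0.2; 0 0 0 0 0 0 -1", "grip_force": 40}}

```text
t: 5.2
tool_pos: [0.5123, 0.1041, 0.1627]
tcp_rot: [[-0.977, 0.214, 0.001], [0.214, 0.977, -0.0], [-0.001, 0.0, -1.0]]
ft_force: [0.5, 0.6, 1.0]
finger_gap: 0.0343
```

Call:
{"op": "jog_arm", "data": {"motion": "0 0 0 0 0 0 -1; 0 0 0 0 0 0 -1; 0 0 0 0 0 0 -1; 0 0 0 0 0 0 -1; 0 0 0 0 0 -0.3 -1; 0 0 0 0 0 -0.6 -1; 0 0 0 0 0 -0.8 -1; 0 0 0 0 0 -0.8 -1"}}

```text
t: 6.2
tool_pos: [0.5114, 0.1041, 0.2878]
tcp_rot: [[-0.977, 0.214, -0.001], [0.214, 0.977, -0.0], [0.001, -0.0, -1.0]]
ft_force: [0.2, -0.4, -5.3]
finger_gap: 0.027
```

```bash
python3 - <<'E'
from h import *
cap('scene','s1.png'); print(status.observe()['ft_force'])
plan([(None,None,.378,None),(.614,-.321,.378,None)],-1)
E
python3 -c "
import cv2;a=cv2.imread('pics/s1.png')[60:300,200:460];cv2.imwrite('pics/s1c.png',cv2.resize(a,None,fx=2.3,fy=2.3))"
```

```text
[-0.33928314 -0.62244336  0.60236864]
at [0.5127 0.104  0.2936] 167.65 q6 0.165 axis z [ 0.006 -0.001 -1.   ]
0 0 0 0 0 -0.844 -1; 0 0 0 0 0 -0.844 -1; 0 0 0 -0.38 -0.787 -0 -1; 0 0 0 -0.38 -0.787 -0 -1; 0 0 0 -0.38 -0.787 -0 -1; 0 0 0 -0.38 -0.787 -0 -1; 0 0 0 -0.38 -0.787 -0 -1; 0 0 0 -0.38 -0.787 -0 -1
0 0 0 -0.38 -0.787 -0 -1; 0 0 0 -0.38 -0.787 -0 -1; 0 0 0 -0.38 -0.787 -0 -1; 0 0 0 -0.38 -0.787 -0 -1
```

View pics/s1c.png

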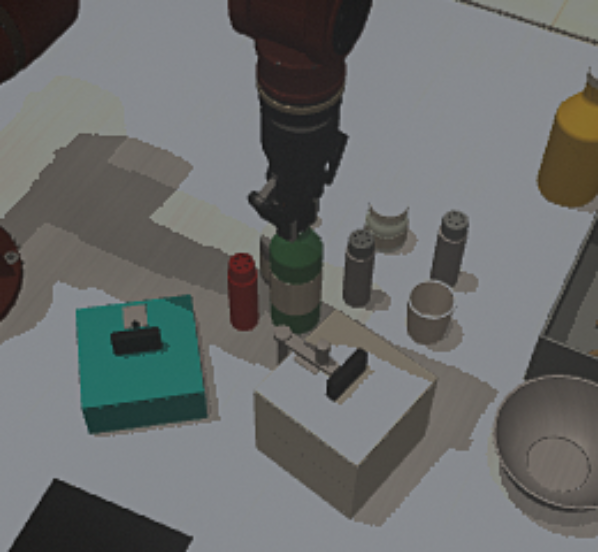

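The bottle is in the grip, upright, at about (330,180) in the full picture. Next I carry it to the tray.

Call:
{"op": "jog_arm", "data": {"motion": "0 0 0 0 0 -0.84 -1; 0 0 0 0 0 -0.84 -1; 0 0 0 -0.25 -0.5 0 -1; 0 0 0 -0.38 -0.787 0 -1; 0 0 0 -0.38 -0.787 0 -1; 0 0 0 -0.38 -0.787 0 -1; 0 0 0 -0.38 -0.787 0 -1; 0 0 0 -0.38 -0.787 0 -1"}}

```text
t: 7.25
tool_pos: [0.5694, -0.1369, 0.3705]
tcp_rot: [[-0.977, 0.214, -0.0], [0.214, 0.977, 0.0], [0.0, -0.0, -1.0]]
ft_force: [-0.3, 0.4, -4.6]
finger_gap: 0.0272
```

Call:
{"op": "jog_arm", "data": {"motion": "0 0 0 -0.38 -0.787 0 -1; 0 0 0 -0.38 -0.787 0 -1; 0 0 0 -0.38 -0.787 0 -1; 0 0 0 -0.38 -0.787 0 -1; 0 0 0 -0.13 -0.28 0 -1; 0 0 0 0 0 0 -1"}}

```text
t: 8.0
tool_pos: [0.6131, -0.3217, 0.3691]
tcp_rot: [[-0.977, 0.215, -0.002], [0.215, 0.977, 0.001], [0.002, 0.001, -1.0]]
ft_force: [-0.1, -0.1, -5.3]
finger_gap: 0.0275
```

Run:
```python
from h import *
print(status.observe()['ft_force'])
plan([(.614,-.321,None,None),(.614,-.321,.19,None),(.614,-.321,.168,None,0,.01)],-1)
```

```text
[-0.07066244 -0.12597549 -5.27177424]
at [ 0.6131 -0.3217  0.3691] 167.56 q6 -0.454 axis z [-0.002  0.001 -1.   ]h.py:23: RuntimeWarning: divide by zero encountered in scalar divide
  t=np.array([a if b is None else b for a,b in zip(p,st[:3])]); d=t-p; n=max(1,int(np.ceil(np.linalg.norm(d)/stp)))
Traceback (most recent call last):
  File "h.py", line 23, in plan
    t=np.array([a if b is None else b for a,b in zip(p,st[:3])]); d=t-p; n=max(1,int(np.ceil(np.linalg.norm(d)/stp)))
                                                                                 ~~~^^^^^^^^^^^^^^^^^^^^^^^^^^^^^^^^
OverflowError: cannot convert float infinity to integer
```

Call:
{"op": "jog_arm", "data": {"motion": "0 0 0 0 0 0.75 -1; 0 0 0 0 0 0.75 -1; 0 0 0 0 0 0.75 -1; 0 0 0 0 0 0.75 -1; 0 0 0 0 0 0.6 -1; 0 0 0 0 0 0.2 -1; 0 0 0 0 0 0.1 -1; 0 0 0 0 0 0 -1"}}

```text
t: 9.0
tool_pos: [0.6138, -0.3206, 0.1766]
tcp_rot: [[-0.977, 0.214, 0.001], [0.214, 0.977, -0.001], [-0.001, -0.001, -1.0]]
ft_force: [0.4, 0.4, -4.5]
finger_gap: 0.0271
```

Call:
{"op": "jog_arm", "data": {"motion": "0 0 0 0 0 0.12 -1; 0 0 0 0 0 0.06 -1; 0 0 0 0 0 0 -1"}}

```text
t: 9.38
tool_pos: [0.6138, -0.3208, 0.1672]
tcp_rot: [[-0.977, 0.214, 0.001], [0.214, 0.977, -0.001], [-0.001, -0.001, -1.0]]
ft_force: [-0.1, 1.0, -0.3]
finger_gap: 0.0269
```

Call:
{"op": "jog_arm", "data": {"motion": "0 0 0 0 0 0.01 -1; 0 0 0 0 0 0 0.2; 0 0 0 0 0 0 0.2; 0 0 0 0 0 0 0.2; 0 0 0 0 0 -0.4 0.2; 0 0 0 0 0 -0.6 0.2; 0 0 0 0 0 -0.6 0.2; 0 0 0 0 0 -0.6 0.2"}}

```text
t: 10.38
tool_pos: [0.6133, -0.3205, 0.2767]
tcp_rot: [[-0.977, 0.214, -0.0], [0.214, 0.977, -0.0], [0.0, -0.0, -1.0]]
ft_force: [0.2, -0.9, 0.6]
finger_gap: 0.0508
```

```bash
python3 - <<'E'
from h import *
cap('scene','s2.png'); cap('top','t2.png')
plan([(.574,.0465,.255,None),(None,None,.156,None),'4 -1'],.2)
E
python3 -c "
import cv2;a=cv2.imread('pics/s2.png')[220:400,180:400];b=cv2.imread('pics/t2.png')[120:280,300:500]
cv2.imwrite('pics/s2c.png',cv2.hconcat([cv2.resize(a,(400,327)),cv2.resize(b,(400,327))]))"
```

```text
at [ 0.6143 -0.3212  0.2799] 167.66 q6 -0.454 axis z [ 0.004 -0.004 -1.   ]
0 0 0 0.262 0.779 0.055 0.2; 0 0 0 0.262 0.779 0.055 0.2; 0 0 0 0.262 0.779 0.055 0.2; 0 0 0 0.262 0.779 0.055 0.2; 0 0 0 0.262 0.779 0.055 0.2; 0 0 0 0.262 0.779 0.055 0.2; 0 0 0 0.262 0.779 0.055 0.2; 0 0 0 0.262 0.779 0.055 0.2
0 0 0 0.262 0.779 0.055 0.2; 0 0 0 0 0 0.66 0.2; 0 0 0 0 0 0.66 0.2; 0 0 0 0 0 0.66 0.2; 0 0 0 0 0 0 -1; 0 0 0 0 0 0 -1; 0 0 0 0 0 0 -1; 0 0 0 0 0 0 -1
```

View pics/s2c.png

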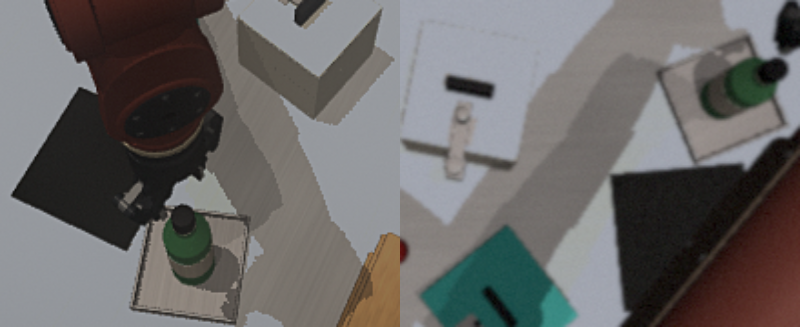

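The bottle stands upright in the tray, at about (722,95) in the right half of the crop. Next is the hasp knob.

Call:
{"op": "jog_arm", "data": {"motion": "0 0 0 0.262 0.779 0.055 0.2; 0 0 0 0.262 0.779 0.055 0.2; 0 0 0 0.262 0.779 0.055 0.2; 0 0 0 0.262 0.779 0.055 0.2; 0 0 0 0.262 0.779 0.055 0.2; 0 0 0 0.262 0.779 0.055 0.2; 0 0 0 0.262 0.779 0.055 0.2; 0 0 0 0.262 0.779 0.055 0.2"}}

```text
t: 11.48
tool_pos: [0.5771, 0.0076, 0.2528]
tcp_rot: [[-0.977, 0.214, -0.001], [0.214, 0.977, 0.0], [0.001, -0.0, -1.0]]
ft_force: [0.3, 0.7, 0.5]
finger_gap: 0.0512
```

Call:
{"op": "jog_arm", "data": {"motion": "0 0 0 0.262 0.779 0.055 0.2; 0 0 0 0 0 0 0.2"}}

```text
t: 11.72
tool_pos: [0.5724, 0.0496, 0.2502]
tcp_rot: [[-0.978, 0.21, -0.001], [0.21, 0.978, 0.0], [0.001, 0.0, -1.0]]
ft_force: [0.0, -0.5, -0.3]
finger_gap: 0.0514
```

Run:
```python
from h import *
plan([(.574,.0465,.23,167.5),(None,None,.156,None),'4 -1'],.2)
# arc from box-frame angle, chord rows: turn 10 deg then shift
piv=np.array([.5155,.0565]);
```

```text
at [0.5724 0.0496 0.2502] 167.85 q6 0.071 axis z [-0.001  0.    -1.   ]
0 0 0.008 0 0 0 0.2; 0 0 0 -0.045 -0.053 0.403 0.2; 0 0 0 0 0 0.74 0.2; 0 0 0 0 0 0.74 0.2; 0 0 0 0 0 0 -1; 0 0 0 0 0 0 -1; 0 0 0 0 0 0 -1; 0 0 0 0 0 0 -1
```

Call:
{"op": "jog_arm", "data": {"motion": "0 0 0 -0.045 -0.053 0.4 0.2; 0 0 0 0 0 0.74 0.2; 0 0 0 0 0 0.74 0.2; 0 0 0 0 0 0 0.2; 0 0 0 0 0 0 -1; 0 0 0 0 0 0 -1; 0 0 0 0 0 0 -1; 0 0 0 0 0 0 -1", "grip_force": 20}}

```text
t: 12.72
tool_pos: [0.5763, 0.045, 0.1593]
tcp_rot: [[-0.977, 0.213, 0.004], [0.213, 0.977, 0.002], [-0.004, 0.003, -1.0]]
ft_force: [1.7, 6.9, 1.9]
finger_gap: 0.0152
```

Run:
```python
from h import *
s=status.observe(); R=np.array(s['tcp_rot']);p=s['tool_pos'];print(p,s['ft_force'],s['finger_gap'])
piv=np.array([.5155,.0565]); d=p[:2]-piv; print(np.hypot(*d),np.degrees(np.arctan2(d[1],d[0])))
```

```text
[0.576272   0.04504849 0.15927376] [1.68890419 6.87136562 1.8536713 ] 0.015241373773976758
0.061841514731904405 -10.67134326246023
```

Call:
{"op": "jog_arm", "data": {"motion": "0 0 -0.111 0 0 0 -1; 0 0 0 0 0.202 0 -1; 0 0 -0.222 0 0 0 -1; 0 0 0 0 0.202 0 -1; 0 0 -0.222 0 0 0 -1; 0 0 0 0 0.202 0 -1; 0 0 -0.222 0 0 0 -1; 0 0 0 0 0.202 0 -1"}}

```text
t: 13.72
tool_pos: [0.5715, 0.083, 0.159]
tcp_rot: [[-0.924, -0.382, 0.005], [-0.382, 0.924, -0.001], [-0.004, -0.003, -1.0]]
ft_force: [5.4, -5.0, 2.8]
finger_gap: 0.0149
```

Run:
```python
from h import *
s=status.observe(); R=np.array(s['tcp_rot']);p=s['tool_pos'];print(p,s['ft_force'],s['finger_gap'],np.degrees(np.arctan2(R[1,0],R[0,0])))
piv=np.array([.5155,.0565]); d=p[:2]-piv; print(np.hypot(*d),np.degrees(np.arctan2(d[1],d[0])))
cap('top','t3.png')
```

```text
[0.5714886  0.08297533 0.15897106] [ 5.38128245 -4.96764104  2.83761722] 0.014925274469347117 -157.51888540600515
0.061932762179658624 25.308065659065143
```

Call:
{"op": "jog_arm", "data": {"motion": "0 0 -0.222 0 0 0 -1; 0 0 0 0 0.202 0 -1; 0 0 -0.222 0 0 0 -1; 0 0 0 0 0.202 0 -1; 0 0 -0.222 0 0 0 -1; 0 0 0 0 0.202 0 -1; 0 0 -0.222 0 0 0 -1; 0 0 0 0 0.202 0 -1"}}

```text
t: 14.78
tool_pos: [0.5419, 0.1105, 0.1585]
tcp_rot: [[-0.463, -0.887, 0.004], [-0.887, 0.463, 0.0], [-0.002, -0.004, -1.0]]
ft_force: [8.4, 4.9, 3.4]
finger_gap: 0.0151
```

Call:
{"op": "jog_arm", "data": {"motion": "0 0 -0.222 0 0 0 -1; 0 0 0 0 0.202 0 -1; 0 0 -0.222 0 0 0 -1; 0 0 0 0 0.202 0 -1; 0 0 0 0 0 0 -1"}}

```text
t: 15.4
tool_pos: [0.5209, 0.1153, 0.1582]
tcp_rot: [[-0.133, -0.991, 0.002], [-0.991, 0.133, 0.001], [-0.001, -0.002, -1.0]]
ft_force: [1.1, 4.5, 5.4]
finger_gap: 0.0148
```

Run:
```python
from h import *
s=status.observe(); R=np.array(s['tcp_rot']);p=s['tool_pos'];print(p,s['ft_force'],s['finger_gap'],np.degrees(np.arctan2(R[1,0],R[0,0])))
piv=np.array([.5155,.0565]); d=p[:2]-piv; print(np.hypot(*d),np.degrees(np.arctan2(d[1],d[0])))
```

```text
[0.52092878 0.1152542  0.15820426] [1.09746248 4.53315477 5.40877343] 0.014793337924920553 -97.63958638519865
0.05900447114771642 84.720965530769
```

Call:
{"op": "jog_arm", "data": {"motion": "0 0 -0.222 0 0 0 -1; 0 0 0 0 0.202 0 -1; 0 0 0 0 0 0 -1; 0 0 0 0 0 0 0.2; 0 0 0 0 0 0 0.2; 0 0 0 0 0 -0.3 0.2; 0 0 0 0 0 -0.7 0.2; 0 0 0 0 0 -0.7 0.2"}}

```text
t: 16.4
tool_pos: [0.5103, 0.1138, 0.2438]
tcp_rot: [[0.044, -0.999, -0.0], [-0.999, -0.044, -0.0], [0.0, 0.0, -1.0]]
ft_force: [0.0, -0.9, -0.1]
finger_gap: 0.0514
```

```bash
python3 - <<'E'
from h import *
cap('top','t4.png')
plan([(.611,.035,.24,-102.5),(None,None,.19,None)],.2)
E
python3 -c "
import cv2;a=cv2.imread('pics/t4.png')[100:260,270:430]
cv2.imwrite('pics/t4c.png',cv2.resize(a,None,fx=3.5,fy=3.5,interpolation=cv2.INTER_CUBIC))"
```

```text
at [0.5119 0.1138 0.249 ] -87.49 q6 -1.645 axis z [ 0.006 -0.001 -1.   ]
0 0 0.167 0 0 0 0.2; 0 0 0.167 0 0 0 0.2; 0 0 0 0.37 -0.759 0.06 0.2; 0 0 0 0.37 -0.759 0.06 0.2; 0 0 0 0.37 -0.759 0.06 0.2; 0 0 0 -0 0 0.5 0.2; 0 0 0 -0 0 0.5 0.2
```

View pics/t4c.png

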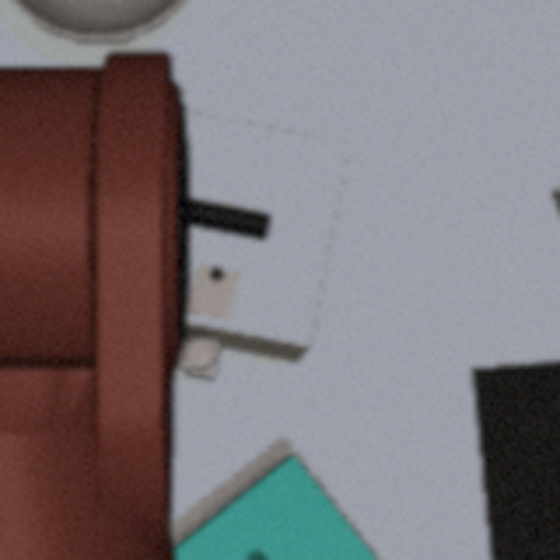

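The hasp is off the lid: the catch plate is bare at crop (215,285). Next is the lid bar.

Call:
{"op": "jog_arm", "data": {"motion": "0 0 0.167 0 0 0 0.2; 0 0 0.167 0 0 0 0.2; 0 0 0 0.37 -0.759 0 0.2; 0 0 0 0.37 -0.759 0 0.2; 0 0 0 0.37 -0.759 0 0.2; 0 0 0 0 0 0.6 0.2; 0 0 0 0 0 0 0.2"}}

```text
t: 17.32
tool_pos: [0.6086, 0.0349, 0.2101]
tcp_rot: [[-0.217, -0.976, -0.004], [-0.976, 0.217, 0.0], [0.0, 0.004, -1.0]]
ft_force: [-0.1, 0.3, 1.2]
finger_gap: 0.0515
```

Run:
```python
from h import *
plan([(.611,.035,.19,None),(None,None,.148,None),'4 -1'],.2)
```

```text
at [0.6086 0.0349 0.2101] -102.54 q6 -1.509 axis z [-0.004  0.    -1.   ]
0 0 0 -0.011 -0.046 0.403 0.2; 0 0 0 -0 0 0.84 0.2; 0 0 0 0 0 0 -1; 0 0 0 0 0 0 -1; 0 0 0 0 0 0 -1; 0 0 0 0 0 0 -1
```

Call:
{"op": "jog_arm", "data": {"motion": "0 0 0 0 0 0.4 0.2; 0 0 0 0 0 0.7 0.2; 0 0 0 0 0 0.1 0.2; 0 0 0 0 0 0 0.2; 0 0 0 0 0 0 -1; 0 0 0 0 0 0 -1; 0 0 0 0 0 0 -1; 0 0 0 0 0 0 -1", "grip_force": 50}}

```text
t: 18.32
tool_pos: [0.6103, 0.035, 0.1535]
tcp_rot: [[-0.216, -0.976, 0.002], [-0.976, 0.216, -0.0], [-0.0, -0.002, -1.0]]
ft_force: [-0.9, -0.5, 6.5]
finger_gap: 0.013
```

Run:
```python
from h import *
s=status.observe(); R=np.array(s['tcp_rot']);p=s['tool_pos'];print(p,s['ft_force'],s['finger_gap'],np.degrees(np.arctan2(R[1,0],R[0,0])))
```

```text
[0.61028902 0.03504141 0.15346177] [-0.85521003 -0.50038719  6.54307401] 0.012958183740419956 -102.47675527165782
```

Call:
{"op": "jog_arm", "data": {"motion": "0 0 0 0 0 -0.2 -1; 0 0 0 0 0 -0.4 -1; 0 0 0 0 0 -0.5 -1; 0 0 0 0 0 -0.6 -1; 0 0 0 0 0 -0.6 -1; 0 0 0 0 0 -0.2 -1; 0 0 0 0 0 0 -1; 0 0 0 0 0 0 -1"}}

```text
t: 19.32
tool_pos: [0.6092, 0.0352, 0.2756]
tcp_rot: [[-0.216, -0.976, -0.002], [-0.976, 0.216, 0.0], [0.0, 0.002, -1.0]]
ft_force: [0.9, 0.8, -4.5]
finger_gap: 0.0129
```

```bash
python3 - <<'E'
from h import *
s=status.observe(); print(s['ft_force'],s['wrist_torque'],s['finger_gap'])
cap('scene','s5.png')
plan([(.424,-.261,.28,None),(None,None,.12,None)],-1)
E
python3 -c "
import cv2;a=cv2.imread('pics/s5.png')[60:300,200:460];cv2.imwrite('pics/s5c.png',cv2.resize(a,None,fx=2.3,fy=2.3))"
```

```text
[ 0.91858246  0.83626869 -4.49293624] [ 0.001564   -0.00046917 -0.00484452] 0.01290468931540568
at [0.6092 0.0352 0.2755] -102.48 q6 -1.509 axis z [-0.002  0.    -1.   ]
0 0 0 0.823 0.292 -0.011 -1; 0 0 0 0.823 0.292 -0.011 -1; 0 0 0 0.823 0.292 -0.011 -1; 0 0 0 0.823 0.292 -0.011 -1; 0 0 0 0.823 0.292 -0.011 -1; 0 0 0 0.823 0.292 -0.011 -1; 0 0 0 0.823 0.292 -0.011 -1; 0 0 0 0.823 0.292 -0.011 -1
0 0 0 -0 0 0.8 -1; 0 0 0 -0 0 0.8 -1; 0 0 0 -0 0 0.8 -1; 0 0 0 -0 0 0.8 -1
```

View pics/s5c.png

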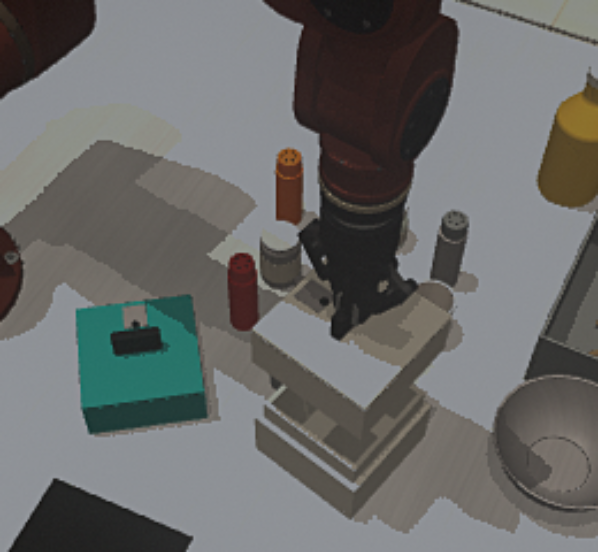

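The lid hangs level above the open box at about crop (350,350). Next I carry it to the mat.

Call:
{"op": "jog_arm", "data": {"motion": "0 0 0 0.4 0.14 0 -1; 0 0 0 0.82 0.29 0 -1; 0 0 0 0.82 0.29 0 -1; 0 0 0 0.82 0.29 0 -1; 0 0 0 0.82 0.29 0 -1; 0 0 0 0.82 0.29 0 -1; 0 0 0 0.82 0.29 0 -1; 0 0 0 0.82 0.29 0 -1"}}

```text
t: 20.38
tool_pos: [0.4362, -0.2419, 0.2761]
tcp_rot: [[-0.216, -0.976, -0.001], [-0.976, 0.216, 0.001], [-0.001, 0.001, -1.0]]
ft_force: [0.9, -0.3, -3.1]
finger_gap: 0.0129
```

Call:
{"op": "jog_arm", "data": {"motion": "0 0 0 0.42 0.15 0 -1; 0 0 0 0 0 0.6 -1; 0 0 0 0 0 0.8 -1; 0 0 0 0 0 0.8 -1; 0 0 0 0 0 0.7 -1; 0 0 0 0 0 0.5 -1; 0 0 0 0 0 0.2 -1; 0 0 0 0 0 0 -1"}}

```text
t: 21.38
tool_pos: [0.4252, -0.2596, 0.0966]
tcp_rot: [[-0.216, -0.976, -0.001], [-0.976, 0.216, 0.001], [-0.001, 0.001, -1.0]]
ft_force: [-0.2, 0.7, -3.3]
finger_gap: 0.0129
```

Call:
{"op": "jog_arm", "data": {"motion": "0 0 0 0 0 0.16 -1; 0 0 0 0 0 0.1 -1; 0 0 0 0 0 0.04 -1; 0 0 0 0 0 0 -1"}}

```text
t: 21.88
tool_pos: [0.4255, -0.26, 0.0821]
tcp_rot: [[-0.216, -0.976, -0.0], [-0.976, 0.216, -0.0], [0.0, 0.0, -1.0]]
ft_force: [0.1, 0.1, -2.9]
finger_gap: 0.0134
```

Call:
{"op": "jog_arm", "data": {"motion": "0 0 0 0 0 0.04 -1; 0 0 0 0 0 0.02 -1; 0 0 0 0 0 0 -1"}}

```text
t: 22.25
tool_pos: [0.4258, -0.2603, 0.0814]
tcp_rot: [[-0.216, -0.976, 0.001], [-0.976, 0.216, -0.001], [0.001, -0.001, -1.0]]
ft_force: [-7.4, 6.1, 16.1]
finger_gap: 0.013
```

Call:
{"op": "jog_arm", "data": {"motion": "0 0 0 0 0 -0.02 -1; 0 0 0 0 0 0 0.2; 0 0 0 0 0 0 0.2; 0 0 0 0 0 0 0.2; 0 0 0 0 0 -0.4 0.2; 0 0 0 0 0 -0.8 0.2; 0 0 0 0 0 -0.9 0.2; 0 0 0 0 0 -0.9 0.2"}}

```text
t: 23.25
tool_pos: [0.4255, -0.2599, 0.2314]
tcp_rot: [[-0.216, -0.976, 0.0], [-0.976, 0.216, -0.0], [0.0, -0.0, -1.0]]
ft_force: [-0.9, -0.5, -0.9]
finger_gap: 0.0508
```

Run:
```python
from h import *
print(status.observe()['tool_pos'])
cap('scene','s6.png');cap('top','t6.png')
a=cv2.imread('pics/t6.png')[120:275,195:395]; b=cv2.imread('pics/s6.png')[140:295,230:430]
a=cv2.resize(a,None,fx=4,fy=4,interpolation=cv2.INTER_CUBIC); b=cv2.resize(b,None,fx=4,fy=4,interpolation=cv2.INTER_CUBIC)
cv2.imwrite('pics/c6a.png',cv2.convertScaleAbs(a,alpha=1.5));cv2.imwrite('pics/c6b.png',cv2.convertScaleAbs(b,alpha=1.5))
```

```text
[ 0.42546561 -0.25992888  0.23136246]
```

View pics/c6a.png

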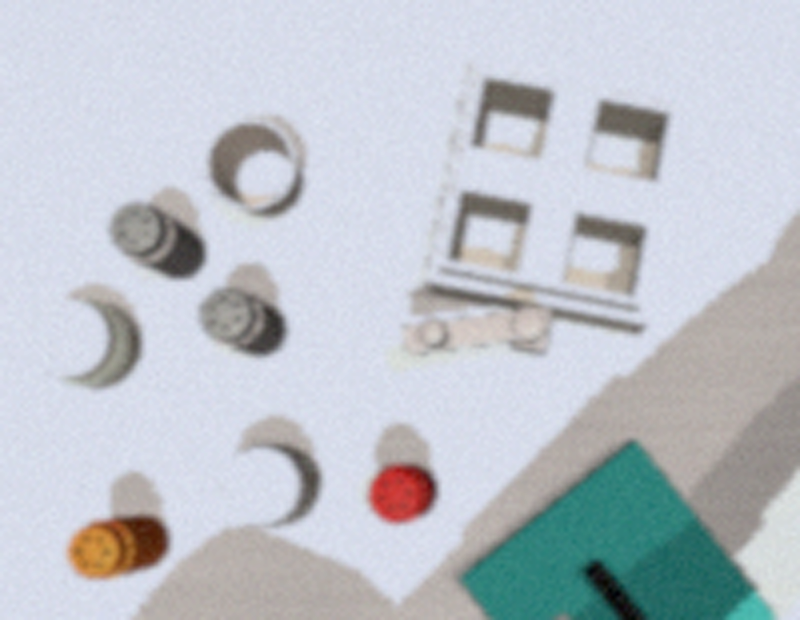

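View pics/c6b.png

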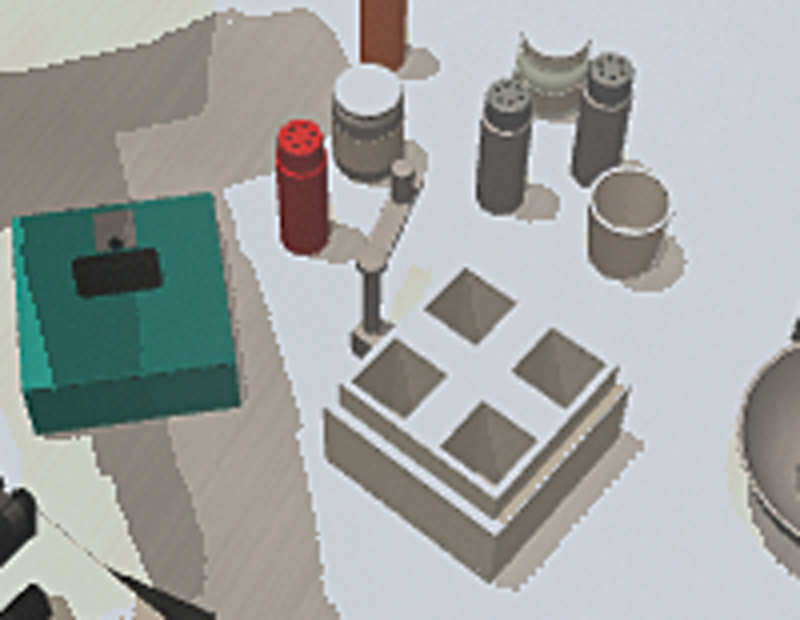

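Since the last look, shaker A has been knocked and now stands at top crop (138,229). The box is open and all four cells are empty. The hasp is clear.

Run:
```python
from h import *
import pickle
c,c2=pickle.load(open('cams.pkl','rb'))
T=lambda x,y,z:px2w(c,194.6+x/4,119.6+y/4,z)[:2]
S=lambda x,y,z:px2w(c2,229.6+x/4,139.6+y/4,z)[:2]
print('A',T(138,229,.125),S(612,70,.125),'B',T(228,316,.125),S(509,96,.125))
ct=[[(464,193),(530,206),(520,270),(452,260)],[(577,214),(645,226),(635,294),(567,281)],[(485,80),(552,92),(543,158),(475,145)],[(600,101),(668,112),(658,179),(589,168)]]
cs=[[(466,268),(515,300),(472,343),(426,306)],[(399,340),(446,375),(402,416),(353,378)],[(552,329),(606,367),(564,407),(514,369)],[(487,402),(536,440),(493,484),(441,443)]]
for f,q in((T,ct),(S,cs)):
    P=np.array([np.mean([f(*k,.105) for k in cc],0) for cc in q]); m=P.mean(0)
    dx=(P[2]+P[3]-P[0]-P[1]); dy=P[0]+P[2]-P[1]-P[3]
    print(P.round(4).tolist(),m.round(4),np.degrees(np.arctan2(dx[1],dx[0])),np.degrees(np.arctan2(-dy[0],dy[1])),np.linalg.norm(dx)/2,np.linalg.norm(dy)/2)
print('knob',T(432,334,.181),S(403,165,.181))
```

```text
A [0.58489429 0.30472613] [0.58930315 0.30444198] B [0.52782302 0.248004  ] [0.53246845 0.24682707]
[[0.5796, 0.0807], [0.5635, 0.0072], [0.6535, 0.0644], [0.6374, -0.0098]] [0.6085 0.0357] -12.670169346990269 -12.28171368779386 0.07574624664329581 0.07556948419569108
[[0.5812, 0.0823], [0.5652, 0.0082], [0.6564, 0.0641], [0.6393, -0.0087]] [0.6105 0.0365] -13.199228459157569 -12.686711279998947 0.07672627054278393 0.07535068583862814
knob [0.50830246 0.11539203] [0.51122429 0.11589642]
```

Run:
```python
from h import *
plan([(.587,.3045,.2314,-102.5),(None,None,.102,None)],.5)
```

```text
at [ 0.427  -0.2616  0.2353] -102.48 q6 -2.164 axis z [ 0.005 -0.006 -1.   ]
0 0 0.001 0 0 0 0.5; 0 0 0 -0.839 -0.048 0.006 0.5; 0 0 0 -0.839 -0.048 0.006 0.5; 0 0 0 -0.839 -0.048 0.006 0.5; 0 0 0 -0.839 -0.048 0.006 0.5; 0 0 0 -0.839 -0.048 0.006 0.5; 0 0 0 -0.839 -0.048 0.006 0.5; 0 0 0 -0.839 -0.048 0.006 0.5
0 0 0 -0.839 -0.048 0.006 0.5; 0 0 0 -0.839 -0.048 0.006 0.5; 0 0 0 -0.839 -0.048 0.006 0.5; 0 0 0 -0.839 -0.048 0.006 0.5; 0 0 0 -0.839 -0.048 0.006 0.5; 0 0 0 -0.839 -0.048 0.006 0.5; 0 0 0 -0.839 -0.048 0.006 0.5; 0 0 0 -0 0 0.863 0.5
0 0 0 -0 0 0.863 0.5; 0 0 0 -0 0 0.863 0.5
```

Call:
{"op": "jog_arm", "data": {"motion": "0 0 0 -0.839 -0.048 0 0.5; 0 0 0 -0.839 -0.048 0 0.5; 0 0 0 -0.839 -0.048 0 0.5; 0 0 0 -0.839 -0.048 0 0.5; 0 0 0 -0.839 -0.048 0 0.5; 0 0 0 -0.839 -0.048 0 0.5; 0 0 0 -0.839 -0.048 0 0.5"}}

```text
t: 24.22
tool_pos: [0.5056, 0.0245, 0.2295]
tcp_rot: [[-0.216, -0.976, -0.0], [-0.976, 0.216, -0.0], [0.0, 0.0, -1.0]]
ft_force: [1.3, -0.7, -0.3]
finger_gap: 0.0641
```

Call:
{"op": "jog_arm", "data": {"motion": "0 0 0 -0.839 -0.048 0 0.5; 0 0 0 -0.839 -0.048 0 0.5; 0 0 0 -0.839 -0.048 0 0.5; 0 0 0 -0.839 -0.048 0 0.5; 0 0 0 -0.839 -0.048 0 0.5; 0 0 0 -0.839 -0.048 0 0.5; 0 0 0 -0.839 -0.048 0 0.5; 0 0 0 0 0 0 0.5"}}

```text
t: 25.22
tool_pos: [0.585, 0.3084, 0.2281]
tcp_rot: [[-0.213, -0.977, -0.002], [-0.977, 0.213, -0.0], [0.001, 0.002, -1.0]]
ft_force: [-0.5, -0.6, -1.5]
finger_gap: 0.0636
```

Run:
```python
from h import *
c=cap('scene','s7.png');a=cv2.imread('pics/s7.png')[100:220,320:440]
cv2.imwrite('pics/s7c.png',cv2.convertScaleAbs(cv2.resize(a,None,fx=4,fy=4),alpha=1.5))
plan([(.587,.3045,.17,None),(None,None,.102,None)],.5)
```

```text
at [0.5849 0.307  0.2285] -102.38 q6 -1.069 axis z [-0.002 -0.001 -1.   ]
0 0 0 0.02 -0.026 0.585 0.5; 0 0 0 0.02 -0.026 0.585 0.5; 0 0 0 -0 0 0.68 0.5; 0 0 0 -0 0 0.68 0.5
```

View pics/s7c.png

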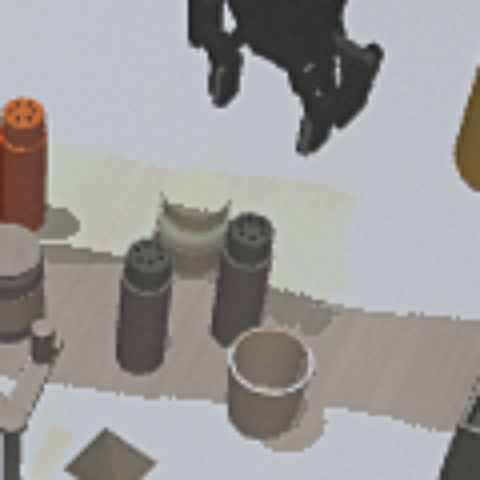

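The shaker hasn't moved (crop (248,232)) and the fingers are above it. Lower and squeeze.

Call:
{"op": "jog_arm", "data": {"motion": "0 0 0 0.02 -0.026 0.585 0.5; 0 0 0 0.02 -0.026 0.585 0.5; 0 0 0 0 0 0.68 0.5; 0 0 0 0 0 0.58 0.5; 0 0 0 0 0 0.06 0.5; 0 0 0 0 0 0 0.5; 0 0 0 0 0 0 -1; 0 0 0 0 0 0 -1", "grip_force": 30}}

```text
t: 26.28
tool_pos: [0.5881, 0.3039, 0.1072]
tcp_rot: [[-0.216, -0.976, 0.002], [-0.976, 0.216, 0.001], [-0.001, -0.002, -1.0]]
ft_force: [-2.1, 0.5, 4.5]
finger_gap: 0.0328
```

Call:
{"op": "jog_arm", "data": {"motion": "0 0 0 0 0 0 -1; 0 0 0 0 0 0 -1; 0 0 0 0 0 0 0.5; 0 0 0 0 0 0 0.5; 0 0 0 0 0 0 0.5; 0 0 0 0 0 0 0.5"}}

```text
t: 27.02
tool_pos: [0.5873, 0.3036, 0.1054]
tcp_rot: [[-0.216, -0.976, -0.0], [-0.976, 0.216, -0.0], [0.0, 0.0, -1.0]]
ft_force: [0.5, 0.9, -0.6]
finger_gap: 0.0644
```

Call:
{"op": "jog_arm", "data": {"motion": "0 0 0.222 0 0 0 0.5; 0 0 0.222 0 0 0 0.5; 0 0 0.222 0 0 0 0.5; 0 0 0.222 0 0 0 0.5; 0 0 0.222 0 0 0 0.5; 0 0 0.222 0 0 0 0.5; 0 0 0.222 0 0 0 0.5; 0 0 0.222 0 0 0 0.5"}}

```text
t: 28.02
tool_pos: [0.5873, 0.3036, 0.1054]
tcp_rot: [[-0.999, 0.048, -0.0], [0.048, 0.999, -0.0], [0.0, -0.0, -1.0]]
ft_force: [-0.3, -0.4, 0.2]
finger_gap: 0.0642
```

Call:
{"op": "jog_arm", "data": {"motion": "0 0 0.222 0 0 0.04 0.5; 0 0 0 0 0 0 0.5; 0 0 0 0 0 0 -1; 0 0 0 0 0 0 -1; 0 0 0 0 0 0 -1; 0 0 0 0 0 0 -1; 0 0 0 0 0 0 -1; 0 0 0 0 0 -0.1 -1", "grip_force": 50}}

```text
t: 29.02
tool_pos: [0.5867, 0.3032, 0.1077]
tcp_rot: [[-0.977, 0.214, -0.002], [0.214, 0.977, -0.001], [0.002, -0.002, -1.0]]
ft_force: [-0.2, -0.7, -3.2]
finger_gap: 0.0323
```

Call:
{"op": "jog_arm", "data": {"motion": "0 0 0 0 0 -0.4 -1; 0 0 0 0 0 -0.7 -1; 0 0 0 0 0 -0.8 -1; 0 0 0 0 0 -0.8 -1; 0 0 0 0 0 0 -1"}}

```text
t: 29.65
tool_pos: [0.5889, 0.3039, 0.2489]
tcp_rot: [[-0.977, 0.215, 0.007], [0.215, 0.977, 0.002], [-0.006, 0.003, -1.0]]
ft_force: [-0.3, 0.2, -1.7]
finger_gap: 0.0323
```

Run:
```python
from h import *
s=status.observe();print(s['ft_force'],s['wrist_torque'],s['finger_gap'])
plan([(.6555,.0645,.245,None),(None,None,.125,None)],-1)
```

```text
[-0.27690468  0.17853246 -1.71439571] [ 0.00320093 -0.05112778 -0.00410182] 0.03234598216567301
at [0.5889 0.3039 0.2489] 167.61 q6 0.496 axis z [ 0.007  0.002 -1.   ]
0 0 0 -0.388 -0.732 0.013 -1; 0 0 0 -0.388 -0.732 0.013 -1; 0 0 0 -0.388 -0.732 0.013 -1; 0 0 0 -0.388 -0.732 0.013 -1; 0 0 0 -0.388 -0.732 0.013 -1; 0 0 0 -0.388 -0.732 0.013 -1; 0 0 0 0 0 0.8 -1; 0 0 0 0 0 0.8 -1
0 0 0 0 0 0.8 -1
```

Call:
{"op": "jog_arm", "data": {"motion": "0 0 0 -0.388 -0.732 0 -1; 0 0 0 -0.388 -0.732 0 -1; 0 0 0 -0.388 -0.732 0 -1; 0 0 0 -0.388 -0.732 0 -1; 0 0 0 -0.388 -0.732 0 -1; 0 0 0 -0.388 -0.732 0 -1; 0 0 0 0 0 0 -1; 0 0 0 0 0 0 -1"}}

```text
t: 30.65
tool_pos: [0.6535, 0.0644, 0.243]
tcp_rot: [[-0.977, 0.215, -0.001], [0.215, 0.977, 0.0], [0.001, -0.0, -1.0]]
ft_force: [0.9, 0.5, -1.8]
finger_gap: 0.0322
```

Run:
```python
from h import *
plan([(.6555,.0645,None,None),(None,None,.2,None)],-1)
cap('scene','s8.png');cap('top','t8.png')
a=cv2.imread('pics/s8.png')[140:300,280:440];b=cv2.imread('pics/t8.png')[100:260,260:420]
cv2.imwrite('pics/s8c.png',cv2.convertScaleAbs(cv2.resize(cv2.hconcat([a,b]),None,fx=2.5,fy=2.5),alpha=1.5))
```

```text
at [0.6535 0.0644 0.243 ] 167.59 q6 0.116 axis z [-0.001  0.    -1.   ]
0 0 0 -0.039 0.011 -0 -1; 0 0 0 0 0 0.861 -1
```

View pics/s8c.png

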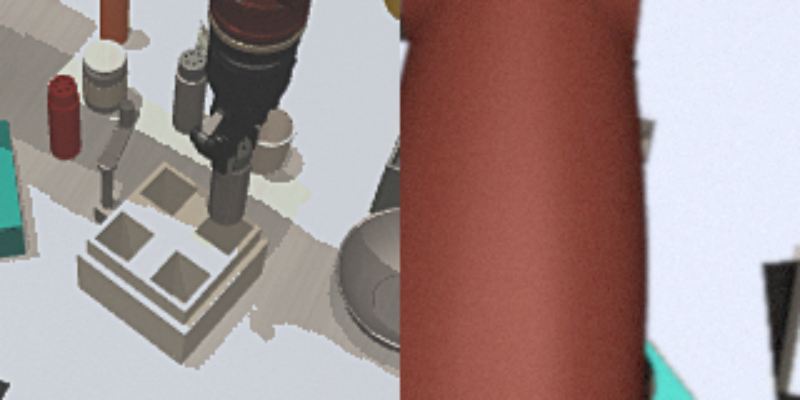

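Run:
```python
from h import *
import pickle
c,c2=pickle.load(open('cams.pkl','rb'))
print(w2px(c2,(.6535,.0644,.139)),w2px(c2,(.6535,.0644,.2)))
b=cv2.imread('pics/s8.png').astype(int)
for v in(212,216,220): print(v,b[v,358:386].sum(1).tolist())
```

```text
(np.float64(369.4725449957883), np.float64(224.3279195044491)) (np.float64(371.56160132276125), np.float64(211.49606937810728))
212 [263, 266, 262, 267, 270, 267, 177, 132, 163, 150, 154, 155, 158, 158, 164, 156, 162, 168, 162, 150, 138, 209, 436, 409, 400, 405, 406, 406]
216 [228, 284, 275, 278, 281, 284, 110, 151, 164, 157, 155, 159, 157, 158, 163, 162, 166, 164, 158, 147, 151, 360, 424, 409, 403, 397, 400, 400]
220 [328, 329, 328, 335, 277, 186, 126, 161, 157, 165, 159, 164, 159, 162, 165, 162, 165, 160, 153, 147, 211, 282, 263, 251, 247, 240, 261, 419]
```

Call:
{"op": "jog_arm", "data": {"motion": "0 0 0 -0.039 0 0.4 -1; 0 0 0 0 0 0.3 -1; 0 0 0 0 0 0 -1"}}

```text
t: 31.12
tool_pos: [0.6545, 0.0642, 0.2058]
tcp_rot: [[-0.977, 0.214, -0.004], [0.214, 0.977, 0.0], [0.004, -0.001, -1.0]]
ft_force: [0.2, -0.8, -2.0]
finger_gap: 0.0328
```

Call:
{"op": "jog_arm", "data": {"motion": "0 0 0 0 0 0.3 -1; 0 0 0 0 0 0.3 -1; 0 0 0 0 0 0.3 -1; 0 0 0 0 0 0.3 -1; 0 0 0 0 0 0.2 -1; 0 0 0 0 0 0 -1"}}

```text
t: 31.88
tool_pos: [0.6553, 0.0638, 0.1374]
tcp_rot: [[-0.977, 0.215, -0.002], [0.215, 0.977, 0.0], [0.002, -0.0, -1.0]]
ft_force: [0.1, 0.4, -2.6]
finger_gap: 0.0323
```

Call:
{"op": "jog_arm", "data": {"motion": "0 0 0 0 0 0.25 -1; 0 0 0 0 0 0.2 -1; 0 0 0 0 0 0.05 -1; 0 0 0 0 0 0 -1"}}

```text
t: 32.38
tool_pos: [0.6557, 0.0637, 0.1133]
tcp_rot: [[-0.977, 0.215, -0.0], [0.215, 0.977, -0.0], [0.0, -0.0, -1.0]]
ft_force: [-0.3, -0.2, -2.4]
finger_gap: 0.0321
```

Call:
{"op": "jog_arm", "data": {"motion": "0 0 0 0 0 0 0.2; 0 0 0 0 0 0 0.2; 0 0 0 0 0 0 0.2; 0 0 0 0 0 -0.4 0.2; 0 0 0 0 0 -0.8 0.2; 0 0 0 0 0 -0.8 0.2; 0 0 0 0 0 -0.4 0.2; 0 0 0 0 0 0 0.2"}}

```text
t: 33.38
tool_pos: [0.657, 0.0636, 0.2369]
tcp_rot: [[-0.977, 0.214, 0.005], [0.214, 0.977, -0.001], [-0.005, 0.0, -1.0]]
ft_force: [0.2, -0.7, -1.1]
finger_gap: 0.0511
```

Run:
```python
from h import *
plan([(.530,.2475,.225,None),(None,None,.104,None)],.5)
```

```text
at [0.657  0.0636 0.2369] 167.61 q6 0.115 axis z [ 0.005 -0.001 -1.   ]
0 0 0 0.654 0.609 0.048 0.5; 0 0 0 0.654 0.609 0.048 0.5; 0 0 0 0.654 0.609 0.048 0.5; 0 0 0 0.654 0.609 0.048 0.5; 0 0 0 0.654 0.609 0.048 0.5; 0 0 0 0 0 0.807 0.5; 0 0 0 0 0 0.807 0.5; 0 0 0 0 0 0.807 0.5
```

Before lowering onto B, I check that it hasn't been knocked.

Call:
{"op": "jog_arm", "data": {"motion": "0 0 0 0.654 0.609 0 0.5; 0 0 0 0.654 0.609 0 0.5; 0 0 0 0.654 0.609 0 0.5; 0 0 0 0.654 0.609 0 0.5; 0 0 0 0.654 0.609 0 0.5; 0 0 0 0 0 0 0.5"}}

```text
t: 34.12
tool_pos: [0.5269, 0.2497, 0.2331]
tcp_rot: [[-0.977, 0.211, -0.001], [0.211, 0.977, 0.0], [0.001, -0.0, -1.0]]
ft_force: [0.3, -1.0, 0.1]
finger_gap: 0.0639
```

Run:
```python
from h import *
c=cap('scene','s9.png');a=cv2.imread('pics/s9.png')[100:280,280:460]
cv2.imwrite('pics/s9c.png',cv2.convertScaleAbs(cv2.resize(a,None,fx=3,fy=3),alpha=1.5))
plan([(.530,.2475,.17,None),(None,None,.104,None)],.5)
```

```text
at [0.5279 0.2484 0.233 ] 167.74 q6 0.43 axis z [-0.001 -0.    -1.   ]
0 0 0 -0.023 -0.004 0.63 0.5; 0 0 0 -0.023 -0.004 0.63 0.5; 0 0 0 0 0 0.66 0.5; 0 0 0 0 0 0.66 0.5
```

View pics/s9c.png

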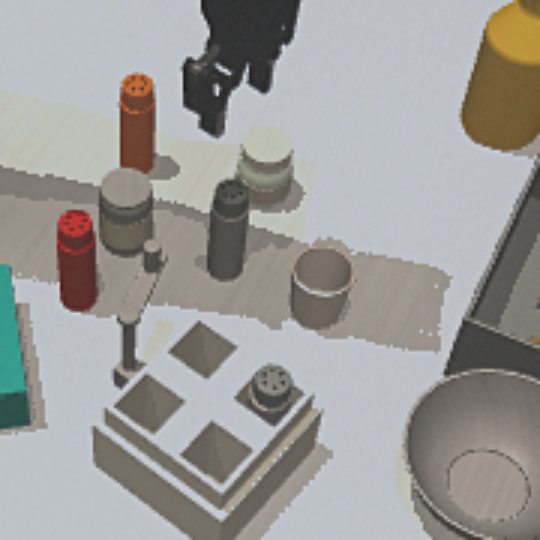

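Shaker A stands in cell2 at crop (270,390). B hasn't moved, cap at crop (231,187).

Call:
{"op": "jog_arm", "data": {"motion": "0 0 0 -0.023 0 0.63 0.5; 0 0 0 -0.023 0 0.63 0.5; 0 0 0 0 0 0.66 0.5; 0 0 0 0 0 0.58 0.5; 0 0 0 0 0 0.06 0.5; 0 0 0 0 0 0 0.5; 0 0 0 0 0 0 -1; 0 0 0 0 0 0 -1", "grip_force": 30}}

```text
t: 35.17
tool_pos: [0.532, 0.2473, 0.1071]
tcp_rot: [[-0.977, 0.214, 0.002], [0.214, 0.977, 0.001], [-0.002, 0.001, -1.0]]
ft_force: [0.1, 1.0, 2.9]
finger_gap: 0.033
```

Call:
{"op": "jog_arm", "data": {"motion": "0 0 0 0 0 0 -1; 0 0 0 0 0 0 -1; 0 0 0 0 0 0 0.5; 0 0 0 0 0 0 0.5; 0 0 0 0 0 0 0.5; 0 0 0 0 0 0 0.5; 0 0 -0.222 0 0 0 0.5; 0 0 -0.222 0 0 0 0.5"}}

```text
t: 36.17
tool_pos: [0.531, 0.247, 0.1054]
tcp_rot: [[-0.99, -0.138, -0.0], [-0.138, 0.99, -0.0], [0.0, -0.0, -1.0]]
ft_force: [0.6, 0.0, 0.8]
finger_gap: 0.0641
```

Call:
{"op": "jog_arm", "data": {"motion": "0 0 -0.222 0 0 0 0.5; 0 0 -0.222 0 0 0 0.5; 0 0 -0.222 0 0 0 0.5; 0 0 -0.222 0 0 0 0.5; 0 0 -0.222 0 0 0 0.5; 0 0 -0.222 0 0 0 0.5; 0 0 -0.222 0 0 0 0.5; 0 0 0 0 0 0 0.5"}}

```text
t: 37.17
tool_pos: [0.531, 0.247, 0.1055]
tcp_rot: [[-0.217, -0.976, -0.0], [-0.976, 0.217, -0.0], [0.0, 0.0, -1.0]]
ft_force: [0.0, -0.1, 0.4]
finger_gap: 0.064
```

Call:
{"op": "jog_arm", "data": {"motion": "0 0 0 0 0 0.03 0.5; 0 0 0 0 0 0 -1; 0 0 0 0 0 0 -1; 0 0 0 0 0 0 -1; 0 0 0 0 0 0 -1; 0 0 0 0 0 0 -1; 0 0 0 0 0 -0.1 -1; 0 0 0 0 0 -0.4 -1", "grip_force": 50}}

```text
t: 38.17
tool_pos: [0.53, 0.2467, 0.1283]
tcp_rot: [[-0.216, -0.976, -0.003], [-0.976, 0.216, -0.001], [0.001, 0.003, -1.0]]
ft_force: [-0.1, -0.3, -1.9]
finger_gap: 0.0325
```

Call:
{"op": "jog_arm", "data": {"motion": "0 0 0 0 0 -0.7 -1; 0 0 0 0 0 -0.8 -1; 0 0 0 0 0 -0.8 -1; 0 0 0 0 0 -0.2 -1; 0 0 0 0 0 0 -1; 0 0 0 0 0 0 -1"}}

```text
t: 38.92
tool_pos: [0.5304, 0.2469, 0.2523]
tcp_rot: [[-0.216, -0.976, -0.002], [-0.976, 0.216, -0.001], [0.001, 0.002, -1.0]]
ft_force: [0.0, -0.4, -3.0]
finger_gap: 0.0325
```

Run:
```python
from h import *
s=status.observe();print(s['ft_force'],s['wrist_torque'],s['finger_gap'])
plan([(.639,-.009,.255,None),(None,None,.125,None)],-1)
```

```text
[ 0.02132955 -0.37529856 -2.9936586 ] [0.01232028 0.03232716 0.00486815] 0.03245290543715983
at [0.5304 0.2469 0.2523] -102.48 q6 -1.141 axis z [-0.002 -0.001 -1.   ]
0 0 0 0.647 -0.461 -0.008 -1; 0 0 0 0.647 -0.461 -0.008 -1; 0 0 0 0.647 -0.461 -0.008 -1; 0 0 0 0.647 -0.461 -0.008 -1; 0 0 0 0.647 -0.461 -0.008 -1; 0 0 0 0.647 -0.461 -0.008 -1; 0 0 0 0.647 -0.461 -0.008 -1; 0 0 0 -0 0 0.867 -1
0 0 0 -0 0 0.867 -1; 0 0 0 -0 0 0.867 -1
```

Call:
{"op": "jog_arm", "data": {"motion": "0 0 0 0.647 -0.461 0 -1; 0 0 0 0.647 -0.461 0 -1; 0 0 0 0.647 -0.461 0 -1; 0 0 0 0.647 -0.461 0 -1; 0 0 0 0.647 -0.461 0 -1; 0 0 0 0.647 -0.461 0 -1; 0 0 0 0.647 -0.461 0 -1; 0 0 0 0 0 0 -1"}}

```text
t: 39.92
tool_pos: [0.6396, -0.0114, 0.2516]
tcp_rot: [[-0.219, -0.976, -0.003], [-0.976, 0.219, 0.0], [0.001, 0.003, -1.0]]
ft_force: [-0.6, 0.0, -2.3]
finger_gap: 0.0322
```

Run:
```python
from h import *
import pickle
c,c2=pickle.load(open('cams.pkl','rb'))
cap('scene','s10.png')
p=status.observe()['tool_pos']
b=cv2.imread('pics/s10.png').astype(int)
for z in (.17,.19):
    u,v=w2px(c2,(p[0],p[1],z)); print(u,v,b[int(v),int(u)-12:int(u)+13].sum(1).tolist())
plan([(.639,-.009,None,None),(None,None,.205,None)],-1)
```

```text
353.0701687879619 237.86750403181367 [351, 351, 289, 359, 363, 246, 157, 172, 174, 177, 178, 171, 174, 171, 174, 176, 169, 167, 162, 154, 164, 322, 312, 222, 149]
353.5301330121993 233.7653034881294 [249, 294, 292, 287, 295, 299, 140, 166, 174, 174, 176, 172, 171, 175, 170, 167, 169, 169, 164, 162, 157, 140, 141, 219, 170]
at [ 0.6392 -0.0099  0.252 ] -102.59 q6 -1.571 axis z [-0.003  0.001 -1.   ]
0 0 0 -0.016 0.007 -0 -1; 0 0 0 -0 0 0.47 -1; 0 0 0 -0 0 0.47 -1
```

Call:
{"op": "jog_arm", "data": {"motion": "0 0 0 -0.016 0 0.47 -1; 0 0 0 0 0 0.47 -1; 0 0 0 0 0 0.3 -1; 0 0 0 0 0 0.3 -1; 0 0 0 0 0 0.3 -1; 0 0 0 0 0 0.3 -1; 0 0 0 0 0 0.1 -1; 0 0 0 0 0 0 -1"}}

```text
t: 40.98
tool_pos: [0.6395, -0.008, 0.1414]
tcp_rot: [[-0.216, -0.976, -0.001], [-0.976, 0.216, 0.0], [-0.0, 0.001, -1.0]]
ft_force: [-1.1, -0.7, -2.8]
finger_gap: 0.0327
```

Call:
{"op": "jog_arm", "data": {"motion": "0 0 0 0 0 0.3 -1; 0 0 0 0 0 0.2 -1; 0 0 0 0 0 0.06 -1; 0 0 0 0 0 0 -1; 0 0 0 0 0 0 0.2; 0 0 0 0 0 0 0.2; 0 0 0 0 0 0 0.2; 0 0 0 0 0 -0.3 0.2"}}

```text
t: 41.98
tool_pos: [0.6391, -0.0079, 0.1285]
tcp_rot: [[-0.216, -0.976, -0.002], [-0.976, 0.216, 0.0], [-0.0, 0.002, -1.0]]
ft_force: [-0.3, 0.3, 0.8]
finger_gap: 0.0514
```

Call:
{"op": "jog_arm", "data": {"motion": "0 0 0 0 0 -0.7 0.2; 0 0 0 0 0 -0.8 0.2; 0 0 0 0 0 -0.6 0.2; 0 0 0 0 0 0 0.2"}}

```text
t: 42.48
tool_pos: [0.6413, -0.0084, 0.2384]
tcp_rot: [[-0.216, -0.976, 0.006], [-0.976, 0.216, -0.001], [0.0, -0.006, -1.0]]
ft_force: [0.6, 0.5, -0.7]
finger_gap: 0.0515
```

Run:
```python
from h import *
plan([(.4258,-.2603,.2314,-102.5)],.2)
```

```text
at [ 0.6413 -0.0084  0.2384] -102.47 q6 -1.57 axis z [ 0.006 -0.001 -1.   ]
0 0 0.001 0 0 0 0.2; 0 0 0 0.731 0.39 0.018 0.2; 0 0 0 0.731 0.39 0.018 0.2; 0 0 0 0.731 0.39 0.018 0.2; 0 0 0 0.731 0.39 0.018 0.2; 0 0 0 0.731 0.39 0.018 0.2; 0 0 0 0.731 0.39 0.018 0.2; 0 0 0 0.731 0.39 0.018 0.2
0 0 0 0.731 0.39 0.018 0.2
```

Run:
```python
from h import *
cap('scene','s11.png');cap('top','t11.png')
a=cv2.imread('pics/s11.png')[160:360,180:430];b=cv2.imread('pics/t11.png')[130:290,300:500]
cv2.imwrite('pics/c11.png',cv2.convertScaleAbs(cv2.hconcat([cv2.resize(a,(400,320)),cv2.resize(b,(400,320))]),alpha=1.5))
```

```text
(no output)
```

View pics/c11.png

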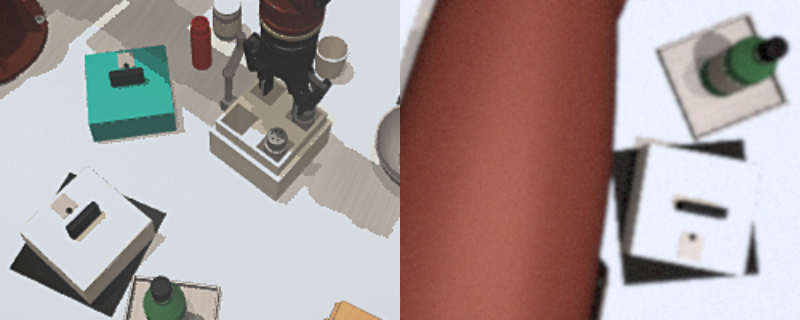

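Run:
```python
from h import *
import pickle
c,c2=pickle.load(open('cams.pkl','rb'))
print(px2w(c,450.3,234.2,.103),px2w(c2,180+85*.625,160+218*.625,.103))
b=cv2.imread('pics/t11.png'); m=(b[215:255,430:470].max(2)<70).astype(np.uint8)
n,l,st,ce=cv2.connectedComponentsWithStats(m)
for i in range(1,n):
    if st[i][4]>30:
        ys,xs=np.where(l==i); (cx,cy),(w,h),a=cv2.minAreaRect(np.c_[xs,ys].astype(np.float32)); print(cx+430,cy+215,w,h,a,px2w(c,cx+430,cy+215,.1))
        q=cv2.boxPoints(((cx+430,cy+215),(w,h),a)); W=[px2w(c,*k,.103)[:2] for k in q]; print(np.round(W,3).tolist())
```

```text
[ 0.42518177 -0.25416122  0.103     ] [ 0.43513775 -0.26050663  0.103     ]
450.0 234.0 24.686193466186523 4.651021480560303 10.30484676361084 [ 0.42569    -0.25434659  0.1       ]
[[0.426, -0.222], [0.438, -0.224], [0.425, -0.285], [0.414, -0.283]]
```

Run:
```python
from h import *
import pickle
c,c2=pickle.load(open('cams.pkl','rb'))
def bar(f,cam,x0,x1,y0,y1,z,th):
    b=cv2.imread('pics/'+f)[y0:y1,x0:x1].max(2); b=cv2.resize(b,None,fx=4,fy=4,interpolation=cv2.INTER_CUBIC); m=(b<th).astype(np.uint8)
    n,l,st,ce=cv2.connectedComponentsWithStats(m); i=1+np.argmax(st[1:,4]); ys,xs=np.where(l==i)
    (cx,cy),s,a=cv2.minAreaRect(np.c_[xs,ys].astype(np.float32)); print(f,np.round(s,1),round(a,1),st[i][4],px2w(cam,x0+(cx+.5)/4-.5,y0+(cy+.5)/4-.5,z).round(4))
bar('top0.png',c,318,352,152,174,.17,80); bar('t11.png',c,432,468,222,246,.098,80)
bar('scene0.png',c2,338,364,208,236,.16,70); bar('s11.png',c2,218,250,282,312,.088,70)
# lid corners in t11: side edge estimate by Canny lines
```

```text
top0.png [97.1 29.2] 11.3 2677 [0.6069 0.0375 0.17  ]
t11.png [103.1  21.4] 10.5 2024 [ 0.4256 -0.2549  0.098 ]
scene0.png [ 38.1 101.3] 44.2 3194 [0.6102 0.0348 0.16  ]
s11.png [ 38.9 103.9] 45.0 3778 [ 0.4276 -0.2603  0.088 ]
```

The lid hasn't been knocked: the bar's displacement in both cameras matches the move within 3 mm. So I regrip at the same place and reverse the move.

Call:
{"op": "jog_arm", "data": {"motion": "0 0 0 0.731 0.39 0 0.2; 0 0 0 0.731 0.39 0 0.2; 0 0 0 0.731 0.39 0 0.2; 0 0 0 0.731 0.39 0 0.2; 0 0 0 0.731 0.39 0 0.2; 0 0 0 0.731 0.39 0 0.2; 0 0 0 0.731 0.39 0 0.2; 0 0 0 0.731 0.39 0 0.2"}}

```text
t: 43.58
tool_pos: [0.423, -0.2604, 0.2329]
tcp_rot: [[-0.216, -0.976, -0.001], [-0.976, 0.216, 0.001], [-0.001, 0.001, -1.0]]
ft_force: [-0.2, -0.1, -0.5]
finger_gap: 0.0511
```

Call:
{"op": "jog_arm", "data": {"motion": "0 0 0 0 0 0.7 0.2; 0 0 0 0 0 0.7 0.2; 0 0 0 0 0 0.3 0.2; 0 0 0 0 0 0 0.2"}}

```text
t: 44.08
tool_pos: [0.4238, -0.2592, 0.148]
tcp_rot: [[-0.216, -0.976, -0.002], [-0.976, 0.216, 0.002], [-0.001, 0.002, -1.0]]
ft_force: [0.5, -0.5, -0.4]
finger_gap: 0.051
```

Run:
```python
from h import *
plan([(.4258,-.2603,.1,-102.5),(None,None,.081,None)],.2)
```

```text
at [ 0.4238 -0.2592  0.148 ] -102.46 q6 -2.166 axis z [-0.002  0.002 -1.   ]
0 0 0.001 0 0 0 0.2; 0 0 0 0.007 -0.022 0.48 0.2; 0 0 0 0.007 -0.022 0.48 0.2; 0 0 0 -0 0 0.38 0.2
```

Call:
{"op": "jog_arm", "data": {"motion": "0 0 0 0.007 -0.022 0.48 0.2; 0 0 0 0.007 -0.022 0.48 0.2; 0 0 0 0 0 0.36 0.2; 0 0 0 0 0 0 0.2; 0 0 0 0 0 0 -1; 0 0 0 0 0 0 -1; 0 0 0 0 0 0 -1; 0 0 0 0 0 0 -1", "grip_force": 50}}

```text
t: 45.08
tool_pos: [0.4268, -0.2617, 0.0843]
tcp_rot: [[-0.216, -0.976, 0.001], [-0.976, 0.216, -0.002], [0.001, -0.002, -1.0]]
ft_force: [-0.8, 0.5, 6.7]
finger_gap: 0.0127
```

Run:
```python
from h import *
s=status.observe();print(s['ft_force'],s['finger_gap'])
plan([(None,None,.28,None),(.4258+.1842,-.2603+.2955,.28,None)],-1)
```

```text
[-0.80300828  0.45400952  6.66578326] 0.012682006250815366
at [ 0.4268 -0.2617  0.0843] -102.48 q6 -2.165 axis z [ 0.001 -0.002 -1.   ]
0 0 0 -0 0 -0.783 -1; 0 0 0 -0 0 -0.783 -1; 0 0 0 -0 0 -0.783 -1; 0 0 0 -0 0 -0.783 -1; 0 0 0 -0 0 -0.783 -1; 0 0 0 -0.824 -0.287 -0 -1; 0 0 0 -0.824 -0.287 -0 -1; 0 0 0 -0.824 -0.287 -0 -1
0 0 0 -0.824 -0.287 -0 -1; 0 0 0 -0.824 -0.287 -0 -1; 0 0 0 -0.824 -0.287 -0 -1; 0 0 0 -0.824 -0.287 -0 -1; 0 0 0 -0.824 -0.287 -0 -1
```

Call:
{"op": "jog_arm", "data": {"motion": "0 0 0 0 0 -0.4 -1; 0 0 0 0 0 -0.8 -1; 0 0 0 0 0 -0.8 -1; 0 0 0 0 0 -0.8 -1; 0 0 0 0 0 -0.8 -1; 0 0 0 0 0 -0.4 -1; 0 0 0 -0.5 -0.17 0 -1; 0 0 0 -0.82 -0.285 0 -1"}}

```text
t: 46.08
tool_pos: [0.4629, -0.2017, 0.283]
tcp_rot: [[-0.218, -0.976, -0.0], [-0.976, 0.218, -0.0], [0.0, 0.0, -1.0]]
ft_force: [0.3, 0.1, -3.9]
finger_gap: 0.0129
```

Call:
{"op": "jog_arm", "data": {"motion": "0 0 0 -0.82 -0.285 0 -1; 0 0 0 -0.82 -0.285 0 -1; 0 0 0 -0.82 -0.285 0 -1; 0 0 0 -0.82 -0.285 0 -1; 0 0 0 -0.82 -0.285 0 -1; 0 0 0 -0.82 -0.285 0 -1; 0 0 0 -0.36 -0.12 0 -1; 0 0 0 0 0 0 -1"}}

```text
t: 47.08
tool_pos: [0.6092, 0.0372, 0.2824]
tcp_rot: [[-0.214, -0.977, -0.001], [-0.977, 0.214, -0.0], [0.0, 0.001, -1.0]]
ft_force: [0.5, -0.7, -3.3]
finger_gap: 0.0127
```

Run:
```python
from h import *
s=status.observe();print(s['ft_force'],s['wrist_torque'],s['finger_gap'])
cap('scene','s12.png')
plan([(.610,.0345,.22,None),(None,None,.19,None)],-1)
```

```text
[ 0.52366874 -0.68046798 -3.33001559] [-0.04495457 -0.01366262  0.00316601] 0.012663276725410021
at [0.6089 0.0363 0.2826] -102.44 q6 -1.508 axis z [-0.001 -0.    -1.   ]
0 0 0 0.015 -0.014 0.626 -1; 0 0 0 0.015 -0.014 0.626 -1; 0 0 0 -0 0 0.6 -1
```

Call:
{"op": "jog_arm", "data": {"motion": "0 0 0 0.015 -0.014 0.6 -1; 0 0 0 0.015 -0.014 0.6 -1; 0 0 0 0 0 0.5 -1; 0 0 0 0 0 0.1 -1; 0 0 0 0 0 0 -1; 0 0 0 0 0 0 -1"}}

```text
t: 47.88
tool_pos: [0.6108, 0.0342, 0.1946]
tcp_rot: [[-0.216, -0.976, 0.002], [-0.976, 0.216, -0.0], [-0.0, -0.002, -1.0]]
ft_force: [0.3, -0.1, -4.5]
finger_gap: 0.0129
```

Run:
```python
from h import *
plan([(.610,.0345,None,None)],-1)
cap('scene','s13.png')
a=cv2.imread('pics/s13.png')[140:320,260:440]
cv2.imwrite('pics/c13.png',cv2.convertScaleAbs(cv2.resize(a,None,fx=3,fy=3),alpha=1.5))
```

```text
at [0.6108 0.0342 0.1946] -102.5 q6 -1.51 axis z [ 0.002 -0.    -1.   ]
0 0 0 -0.001 0.017 -0 -1
```

View pics/c13.png

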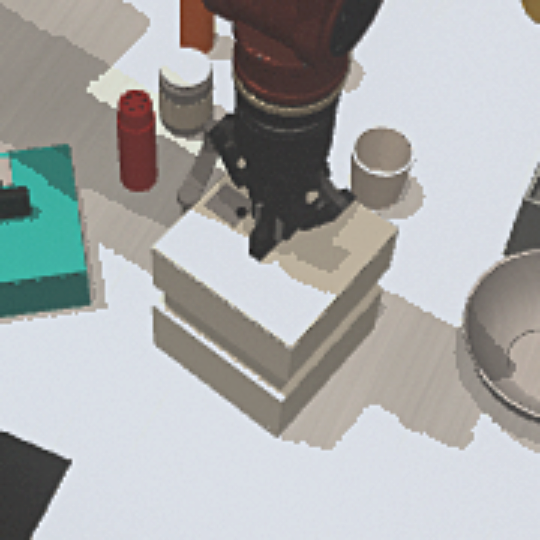

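The lid is just above the box and in line with it, its lower corner above the box corner at about crop (290,390). Now lower slowly.

Call:
{"op": "jog_arm", "data": {"motion": "0 0 0 0 0.01 0.12 -1; 0 0 0 0 0 0.12 -1; 0 0 0 0 0 0.12 -1; 0 0 0 0 0 0 -1"}}

```text
t: 48.42
tool_pos: [0.6093, 0.0349, 0.1741]
tcp_rot: [[-0.216, -0.976, -0.001], [-0.976, 0.216, 0.0], [0.0, 0.001, -1.0]]
ft_force: [-0.6, -0.3, -3.8]
finger_gap: 0.0128
```

Call:
{"op": "jog_arm", "data": {"motion": "0 0 0 0 0 0.12 -1; 0 0 0 0 0 0.1 -1; 0 0 0 0 0 0.06 -1; 0 0 0 0 0 0 -1"}}

```text
t: 48.92
tool_pos: [0.6096, 0.0348, 0.1607]
tcp_rot: [[-0.216, -0.976, -0.0], [-0.976, 0.216, -0.0], [0.0, 0.0, -1.0]]
ft_force: [-0.5, -0.6, -4.0]
finger_gap: 0.013
```

Call:
{"op": "jog_arm", "data": {"motion": "0 0 0 0 0 0.06 -1; 0 0 0 0 0 0.04 -1; 0 0 0 0 0 0 -1; 0 0 0 0 0 0 -1"}}

```text
t: 49.42
tool_pos: [0.6098, 0.0348, 0.1564]
tcp_rot: [[-0.216, -0.976, 0.0], [-0.976, 0.216, -0.0], [0.0, -0.0, -1.0]]
ft_force: [-1.8, 1.0, 0.7]
finger_gap: 0.013
```

Call:
{"op": "jog_arm", "data": {"motion": "0 0 0 0 0 0.04 -1; 0 0 0 0 0 0 -1; 0 0 0 0 0 0 0.2; 0 0 0 0 0 0 0.2; 0 0 0 0 0 0 0.2; 0 0 0 0 0 -0.4 0.2; 0 0 0 0 0 -0.7 0.2; 0 0 0 0 0 -0.7 0.2"}}

```text
t: 50.42
tool_pos: [0.6098, 0.0347, 0.2465]
tcp_rot: [[-0.216, -0.976, 0.001], [-0.976, 0.216, -0.0], [0.0, -0.001, -1.0]]
ft_force: [0.4, -0.6, -0.3]
finger_gap: 0.0517
```

Run:
```python
from h import *
plan([(.5105,.1145,.235,-87.5),(None,None,.156,None)],.2)
```

```text
at [0.6098 0.0347 0.2465] -102.48 q6 -1.51 axis z [ 0.001 -0.    -1.   ]
0 0 -0.166 0 0 0 0.2; 0 0 -0.166 0 0 0 0.2; 0 0 0 -0.56 0.638 0.077 0.2; 0 0 0 -0.56 0.638 0.077 0.2; 0 0 0 -0.56 0.638 0.077 0.2; 0 0 0 0 -0 0.79 0.2; 0 0 0 0 -0 0.79 0.2
```

Call:
{"op": "jog_arm", "data": {"motion": "0 0 -0.166 0 0 0 0.2; 0 0 -0.166 0 0 0 0.2; 0 0 0 -0.56 0.638 0 0.2; 0 0 0 -0.56 0.638 0 0.2; 0 0 0 -0.56 0.638 0 0.2; 0 0 0 0 0 0 0.2; 0 0 0 0 0 0 0.2"}}

```text
t: 51.3
tool_pos: [0.5112, 0.1144, 0.2452]
tcp_rot: [[0.043, -0.999, 0.002], [-0.999, -0.043, -0.0], [0.0, -0.002, -1.0]]
ft_force: [0.4, 1.0, -0.2]
finger_gap: 0.0514
```

Run:
```python
from h import *
plan([(.5105,.1145,.235,-87.5),(None,None,.157,None)],.2)
```

```text
at [0.5112 0.1144 0.2452] -87.53 q6 -1.644 axis z [ 0.002 -0.    -1.   ]
0 0 -0.001 0 0 0 0.2; 0 0 0 -0.003 0.013 0.204 0.2; 0 0 0 0 -0 0.78 0.2; 0 0 0 0 -0 0.78 0.2
```

Call:
{"op": "jog_arm", "data": {"motion": "0 0 0 0 0.013 0.2 0.2; 0 0 0 0 0 0.78 0.2; 0 0 0 0 0 0.76 0.2; 0 0 0 0 0 0 0.2; 0 0 0 0 0 0 -1; 0 0 0 0 0 0 -1; 0 0 0 0 0 0 -1; 0 0 0 0 0 0 -1", "grip_force": 20}}

```text
t: 52.3
tool_pos: [0.511, 0.1144, 0.1588]
tcp_rot: [[0.043, -0.999, 0.003], [-0.999, -0.043, -0.0], [0.001, -0.003, -1.0]]
ft_force: [0.7, -1.6, 7.4]
finger_gap: 0.0151
```

Call:
{"op": "jog_arm", "data": {"motion": "0 0 0.111 0 0 0 -1; 0 0 0 0 -0.202 0 -1; 0 0 0.222 0 0 0 -1; 0 0 0 0 -0.202 0 -1; 0 0 0.222 0 0 0 -1; 0 0 0 0 -0.202 0 -1; 0 0 0.222 0 0 0 -1; 0 0 0 0 -0.202 0 -1"}}

```text
t: 53.3
tool_pos: [0.5482, 0.1036, 0.158]
tcp_rot: [[-0.534, -0.845, 0.001], [-0.845, 0.534, 0.002], [-0.002, 0.0, -1.0]]
ft_force: [1.5, 10.7, 7.9]
finger_gap: 0.0151
```

Run:
```python
from h import *
s=status.observe(); R=np.array(s['tcp_rot']);p=s['tool_pos'];print(p,s['ft_force'],s['finger_gap'],np.degrees(np.arctan2(R[1,0],R[0,0])))
for piv in ([.5155,.0565],[.5173,.0568]):
    d=p[:2]-np.array(piv); print(np.hypot(*d),np.degrees(np.arctan2(d[1],d[0])))
```

```text
[0.54824031 0.10358197 0.15797055] [ 1.5293873  10.66971783  7.92688053] 0.01510747906350291 -122.2792264358256
0.05734666261260791 55.18564636060639
0.05608792563067467 56.52043874246918
```

Call:
{"op": "jog_arm", "data": {"motion": "0 0 0.222 0 0 0 -1; 0 0 0 0 -0.202 0 -1; 0 0 0.222 0 0 0 -1; 0 0 0 0 -0.202 0 -1; 0 0 0.222 0 0 0 -1; 0 0 0 0 -0.202 0 -1; 0 0 0.222 0 0 0 -1; 0 0 0 0 -0.202 0 -1"}}

```text
t: 54.3
tool_pos: [0.5697, 0.0694, 0.1574]
tcp_rot: [[-0.951, -0.309, 0.001], [-0.309, 0.951, 0.001], [-0.001, 0.001, -1.0]]
ft_force: [5.4, 5.0, 5.4]
finger_gap: 0.0148
```

Run:
```python
from h import *
s=status.observe(); R=np.array(s['tcp_rot']);p=s['tool_pos'];print(p,s['ft_force'],s['finger_gap'],np.degrees(np.arctan2(R[1,0],R[0,0])))
for piv in ([.5155,.0565],[.5173,.0568]):
    d=p[:2]-np.array(piv); print(np.hypot(*d),np.degrees(np.arctan2(d[1],d[0])))
```

```text
[0.56974389 0.06942558 0.15736988] [5.36876154 5.0008375  5.41040165] 0.014827414513640514 -162.01415491760753
0.055762621360415036 13.40286150431321
0.053942252438947035 13.536062253319326
```

Call:
{"op": "jog_arm", "data": {"motion": "0 0 0.222 0 0 0 -1; 0 0 0 0 -0.202 0 -1; 0 0 0.222 0 0 0 -1; 0 0 0 0 -0.202 0 -1; 0 0 0 0 0 0 -1; 0 0 0 0 0 0 -1"}}

```text
t: 55.05
tool_pos: [0.5706, 0.0482, 0.1572]
tcp_rot: [[-0.999, 0.036, 0.001], [0.036, 0.999, -0.001], [-0.001, -0.001, -1.0]]
ft_force: [4.8, -1.1, 2.4]
finger_gap: 0.0149
```

Call:
{"op": "jog_arm", "data": {"motion": "0 0 0.15 0 -0.06 0 -1; 0 0 0 0 -0.06 0 -1; 0 0 0 0 -0.06 0 -1; 0 0 0 0 0 0 -1"}}

```text
t: 55.55
tool_pos: [0.5695, 0.0456, 0.1572]
tcp_rot: [[-0.989, 0.148, 0.002], [0.148, 0.989, 0.011], [-0.001, 0.012, -1.0]]
ft_force: [8.9, 29.7, 3.5]
finger_gap: 0.0153
```

Call:
{"op": "jog_arm", "data": {"motion": "0 0 0 0 0.04 0 -1; 0 0 0 0 0 0 0; 0 0 0 0 0 0 0.2; 0 0 0 0 0 0 0.2; 0 0 0 0 0 -0.4 0.2; 0 0 0 0 0 -0.8 0.2; 0 0 0 0 0 -0.8 0.2; 0 0 0 0 0 -0.8 0.2"}}

```text
t: 56.55
tool_pos: [0.569, 0.0419, 0.3]
tcp_rot: [[-0.987, 0.159, 0.001], [0.159, 0.987, -0.0], [-0.001, -0.0, -1.0]]
ft_force: [0.5, -1.0, -0.2]
finger_gap: 0.0514
```

Call:
{"op": "jog_arm", "data": {"motion": "0 0 0 0 -0.8 0 0.2; 0 0 0 0 -0.8 0 0.2; 0 0 0 0 -0.8 0 0.2; 0 0 0 0 -0.8 0 0.2; 0 0 0 0 -0.8 0 0.2; 0 0 0 0 -0.8 0 0.2; 0 0 0 0 -0.8 0 0.2; 0 0 0 0 0 0 0.2"}}

```text
t: 57.55
tool_pos: [0.5237, -0.2368, 0.298]
tcp_rot: [[-0.987, 0.163, 0.0], [0.163, 0.987, -0.001], [-0.0, -0.001, -1.0]]
ft_force: [0.6, 0.1, -0.3]
finger_gap: 0.0512
```

Run:
```python
from h import *
print(status.observe()['tool_pos'])
cap('scene','s14.png');cap('top','t14.png')
a=cv2.imread('pics/s14.png')[130:400,220:420];b=cv2.imread('pics/t14.png')[130:240,290:390]
b=cv2.resize(b,(490,540),interpolation=cv2.INTER_CUBIC);a=cv2.resize(a,(310,419))
a=cv2.copyMakeBorder(a,0,121,0,0,cv2.BORDER_CONSTANT)
cv2.imwrite('pics/c14.png',cv2.convertScaleAbs(cv2.hconcat([b,a]),alpha=1.5))
```

```text
[ 0.52365931 -0.23675439  0.29801332]
```

View pics/c14.png

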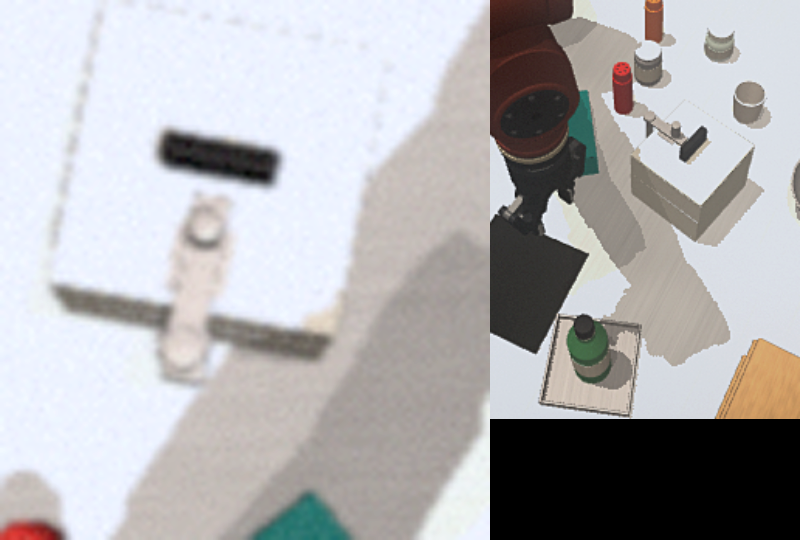

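The last picture shows the lid fully on and the hasp over its catch. The knob is at about (332,176) in the top view, against (331,176) at the start. The bottle is upright in the tray, and the tin, jar and cup are standing. Handing in.

Run:
```python
from h import *
print(r.finish_job()); print(status.observe()['t'])
```

```text
the job is handed in; nothing more can be done
None
the job is handed in; nothing more can be done
```

I handed the job in after about 58 s of robot time. No verdict was reported, so what follows is my own checks.

**What I did**
- I stood the bottle on the tray and swung the hasp to about 1.87 rad.
- The lid went onto the mat, then the two grey shakers present went into cells 2 and 3. One shaker had been knocked aside, so I found it again first.
- I put the lid back on the box and swung the hasp to its end stop.

**Last checks**
- **Bottle:** it stands upright near the tray's centre in the final picture.
- **Lid:** it took its weight on the shoulder at a height of about 75 mm by the gripper's position.
- **Hasp:** it hit its stop with about 30 N on the gripper, and the knob is within about 1 pixel of where it started.
- **Others:** the tin, jar and cup are standing, and the arm is clear of everything.

**Less certain**
- **Shaker in cell 3:** I judged this by the gripper's position and the free descent; the picture after release showed it only partly, behind the gripper. I saw the one in cell 2 directly.
- **Camera disagreement:** the two cameras differed by 2 to 8 mm on some points. I averaged them and re-centred each shaker by squeezing it from two directions.

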